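Fresh cakes under glass

ROBOT

A 6-joint arm with a two-finger parallel gripper is mounted at the origin on the work surface. World frame = base frame: x ahead of the robot, y to its left, z up, the work surface at z = 0. Lengths are in mm, angles in rad, forces in N, time in s.
With the tool pointing down it reaches from about 350 to 875 mm from the base axis. Payload 4.2 kg.
Tool frame: the origin (TCP) lies midway between the tips of the shut fingers; the grasp point (between the pads) lies 19 mm behind it; z points along the fingers, y is the line along which they close (so a half turn about z gives the same grasp; the last joint's range is limited). The gripper opens to 85 mm and grips with 20 to 120 N. Pads are 22 mm wide; open, the fingers measure 114 mm over their backs; the gripper's body (76 mm by 85 mm) begins 54 mm behind the grasp point. The pads swing forward as they close: fully open they stand 13 mm farther back than shut.
Start: joints at [-0.864, 0.385, 0.008, 0, -1.194, -0.259], TCP at [270.626, -563.348, 209.512] pointing down, gripper open.
Joint ranges: [-3.14, 3.14], [-1.21, 2.06], [-1.07, 1.41], [-3.16, 2.05], [-2.99, -0.16], [-3.1, 3.1]. Speed limits (rad/s): [2.79, 2.79, 3.14, 3.14, 3.14, 3.14].

INTERFACE

Orientations are given as a unit quaternion [x, y, z, w].
In Python, from bench import arm gives the robot as it stands.
- The arm moves only by the tool send_rows, never from a script. Its argument "targets" is a list of rows, each an object of numbers: "gripper": the gripper command: -1 is fully open, 1 is shut, values between are in proportion; "x", "y", "z": the shift along the tool's x, y, z in cm; "ax", "ay", "az": the turn, a rotation vector about the tool's x, y, z in degrees. A call has 1 to 5 rows; each row shifts and turns the commanded pose from where the row before left it, along the tool's axes as they then stand; what a row does not reach is not made up. A row lasts 1/12 s, in which the tool goes at most 41.7 mm and 7.16 degrees, less where a joint would pass 70% of its speed; a pose out of reach is approached as far as the arm can. A call is refused whole if a number of a shift passes 4.17 or a number of a turn 7.16, either way. A call with a gripper value outside its range is refused whole. The fingers move at their own pace and stop on an object; the grip force is fixed at half the most. Time passes only in rows, so rows that do not move let the fingers close. It gives the time, the measured TCP pose, the force, the opening and the grip force at its end, in the units of the state.
- arm.read_state(): the state, without advancing time (a new reading comes with each control period).
- arm.get_image(name): name is "scene" or "top" or "wrist"; returns (picture, depth): 480x640x3 uint8, red, green, blue; 480x640 float32, mm along the optical axis (not along the pixel's ray), 0 where there is no reading.
- arm.camera_model(name): a dict with "fx", "fy", "cx", "cy" (pixels), "cam_to_world" (4x4, takes a point from camera to world coordinates). Camera axes: x right, y down, z forward; pixel columns grow to the right and rows downward; lengths in mm; the calibration is good to about 2 mm. A picture is of the moment at which its call begins: read the wrist's pose just before it. camera_model takes no time and is no camera call; for the wrist camera it gives the pose at the moment of the call.
- arm.job_done(): hands the job in; it is judged then, once.
Trained networks look in the newest picture that a camera, given by its name, has taken for a name from the list of things; names that differ only in an ending like _2 or _b are one class to them, and where a whole thing is asked for, a point or a joint stands for the part that bears it (a point fixed in the world has none). Each returns a list of dicts, best first, with "score" (0 to 1); they miss things now and then, are a little off and sometimes report something else, mostly with a low value. They report only what shows in the picture. A call takes as long as a camera call. They do not tell look-alikes from the thing itself.
- arm.boxes_of(camera, thing): "rect" ([left, top, width, height] in pixels, round what is visible of it).
The state is a dict: "clock": time; "joints": joint angles; "joint_vel": joint speeds; "joint_efforts": joint torques, N m; "position": TCP position; "ee_rot": TCP orientation; "contact_force": force on the tool from outside, world axes, zero at the start; "wrist_torque": the same for the moment, N m; "gripper_width": finger opening in mm; "grasp_force": force on a finger pad.
Only numpy, scipy, OpenCV 4.12 (cv2) and the standard library are available. Lean on these libraries where they do the work, as an engineer would, in place of code of your own. Each camera call takes 0.05 s, during which the arm holds its last target. There are 200 camera calls.

TASK

Set up today's counter display: take yesterday's brown cake out and put it on the board, then put every fresh cake from the board onto a stand of its own, upright on the white disc, under a glass cloche. When you finish, all three cloches must be back on the stands, one on each, sitting down level around the white disc, also on a stand left without a cake. Set the glass down gently, never let it fall, keep the stands upright and about where they are, and do not disturb the bottle, the mug or the tape.

Things in the scene. Friction and masses are not known exactly. Their poses are not given: they have to be found in the camera images.
- stand_low_top (a point): pedestal cake stand, loose, 1.3 kg: dark foot 116 mm across, thin brass stem, blue round plate 136 mm across and 8 mm thick whose top is 70 mm above the worktop, and on it a white raised disc 100 mm across (96 mm at its bevelled top edge) and 8 mm high. The point is the centre of the white disc's top, 78 mm above the worktop; z up. A seated cloche goes round the white disc (4 mm play all round) and its rim rests on the blue plate
- stand_mid_top (a point): pedestal cake stand, loose, 1.3 kg: dark foot 116 mm across, thin brass stem, blue round plate 136 mm across and 8 mm thick whose top is 90 mm above the worktop, and on it a white raised disc 100 mm across (96 mm at its bevelled top edge) and 8 mm high. The point is the centre of the white disc's top, 98 mm above the worktop; z up. A seated cloche goes round the white disc (4 mm play all round) and its rim rests on the blue plate
- stand_tall_top (a point): pedestal cake stand, loose, 1.3 kg: dark foot 116 mm across, thin brass stem, blue round plate 136 mm across and 8 mm thick whose top is 110 mm above the worktop, and on it a white raised disc 100 mm across (96 mm at its bevelled top edge) and 8 mm high. The point is the centre of the white disc's top, 118 mm above the worktop; z up. A seated cloche goes round the white disc (4 mm play all round) and its rim rests on the blue plate
- cloche_1_rim (a point): clear glass bell cover (cloche), 0.22 to 0.45 kg, outside 116 mm across, inside 108 mm across, 90 mm high to its flat glass top and about 83 mm clear inside, with a knob on top; all three are alike and fit all the stands. The point is the centre of its open lower rim, z towards the knob; seated, it lies 8 mm below the centre of the white disc's top. At the start each cloche covers one stand
- cloche_1_knob (a point): the same cloche's knob: an upright dark wooden cylinder 28 mm across and 24 mm tall on an 18 mm brass neck 14 mm tall. The point is the centre of the wooden part, 116 mm above the rim and 26 mm above the glass top
- cloche_2_rim (a point): clear glass bell cover (cloche), 0.22 to 0.45 kg, outside 116 mm across, inside 108 mm across, 90 mm high to its flat glass top and about 83 mm clear inside, with a knob on top; all three are alike and fit all the stands. The point is the centre of its open lower rim, z towards the knob; seated, it lies 8 mm below the centre of the white disc's top. At the start each cloche covers one stand
- cloche_2_knob (a point): the same cloche's knob: an upright dark wooden cylinder 28 mm across and 24 mm tall on an 18 mm brass neck 14 mm tall. The point is the centre of the wooden part, 116 mm above the rim and 26 mm above the glass top
- cloche_3_rim (a point): clear glass bell cover (cloche), 0.22 to 0.45 kg, outside 116 mm across, inside 108 mm across, 90 mm high to its flat glass top and about 83 mm clear inside, with a knob on top; all three are alike and fit all the stands. The point is the centre of its open lower rim, z towards the knob; seated, it lies 8 mm below the centre of the white disc's top. At the start each cloche covers one stand
- cloche_3_knob (a point): the same cloche's knob: an upright dark wooden cylinder 28 mm across and 24 mm tall on an 18 mm brass neck 14 mm tall. The point is the centre of the wooden part, 116 mm above the rim and 26 mm above the glass top
- cake_1_mid (a point): small cake in a stiff paper case, orange icing with a berry: an upright cylinder 58 mm across and 46 mm high (solid to grip), icing and berry rise to 65 mm; about 0.11 kg. The point is on its axis 23 mm above its underside; z up. Starts on the wooden board; two or three of the three cakes are there (None if absent)
- cake_2_mid (a point): small cake in a stiff paper case, white icing with a berry: an upright cylinder 58 mm across and 46 mm high (solid to grip), icing and berry rise to 65 mm; about 0.11 kg. The point is on its axis 23 mm above its underside; z up. Starts on the wooden board; two or three of the three cakes are there (None if absent)
- cake_3_mid (a point): small cake in a stiff paper case, red icing with a berry: an upright cylinder 58 mm across and 46 mm high (solid to grip), icing and berry rise to 65 mm; about 0.11 kg. The point is on its axis 23 mm above its underside; z up. Starts on the wooden board; two or three of the three cakes are there (None if absent)
- cake_old_mid (a point): yesterday's cake: the same paper case and size (58 mm across, 46 mm to grip, icing to 56 mm) with dark brown icing and no berry; about 0.11 kg, always there. The point is on its axis 23 mm above its underside; z up. It starts under the cloche of one of the stands
- board: wooden board 320 x 240 mm (along its x and y), 15 mm thick, fixed to the worktop; origin at the centre of its underside
- syrup: amber syrup bottle 64 mm across, 190 mm tall, not part of the job; origin at the centre of its underside
- mug: white mug 84 mm across, 90 mm tall with a handle towards its +y, not part of the job; origin at the centre of its underside
- tape: red roll of tape 100 mm across, 45 mm tall, lying flat, not part of the job; origin at the centre of its underside
There are look-alikes about, which are no part of the job. Leave any pink look-alike of the part that bears cake_1_mid alone. What is shaped like the part that bears cloche_2_rim but turquoise is not meant.

How it is judged (in metres and radians):
At the end, for the whole second after the job is handed in: Fresh cakes upright (0.06 rad), within 31 mm of a white disc's centre, under a cloche; brown cake upright, wholly supported on the board; every cloche on a stand, centred within 8 mm, rim 5.5 to 10.5 mm below the disc top, tilt under 0.03 rad; stands upright, moved under 50 mm; all at rest (((horizontal distance between cake_1_mid and stand_low_top below 0.031 m and z of cake_1_mid in the frame of stand_low_top between 0.018 and 0.028 m and angle between cake_1_mid's own z axis and vertical below 0.06 rad) or (horizontal distance between cake_1_mid and stand_mid_top below 0.031 m and z of cake_1_mid in the frame of stand_mid_top between 0.018 and 0.028 m and angle between cake_1_mid's own z axis and vertical below 0.06 rad) or (horizontal distance between cake_1_mid and stand_tall_top below 0.031 m and z of cake_1_mid in the frame of stand_tall_top between 0.018 and 0.028 m and angle between cake_1_mid's own z axis and vertical below 0.06 rad)) and ((horizontal distance between cake_2_mid and stand_low_top below 0.031 m and z of cake_2_mid in the frame of stand_low_top between 0.018 and 0.028 m and angle between cake_2_mid's own z axis and vertical below 0.06 rad) or (horizontal distance between cake_2_mid and stand_mid_top below 0.031 m and z of cake_2_mid in the frame of stand_mid_top between 0.018 and 0.028 m and angle between cake_2_mid's own z axis and vertical below 0.06 rad) or (horizontal distance between cake_2_mid and stand_tall_top below 0.031 m and z of cake_2_mid in the frame of stand_tall_top between 0.018 and 0.028 m and angle between cake_2_mid's own z axis and vertical below 0.06 rad)) and ((horizontal distance between cake_3_mid and stand_low_top below 0.031 m and z of cake_3_mid in the frame of stand_low_top between 0.018 and 0.028 m and angle between cake_3_mid's own z axis and vertical below 0.06 rad) or (horizontal distance between cake_3_mid and stand_mid_top below 0.031 m and z of cake_3_mid in the frame of stand_mid_top between 0.018 and 0.028 m and angle between cake_3_mid's own z axis and vertical below 0.06 rad) or (horizontal distance between cake_3_mid and stand_tall_top below 0.031 m and z of cake_3_mid in the frame of stand_tall_top between 0.018 and 0.028 m and angle between cake_3_mid's own z axis and vertical below 0.06 rad)) and ((horizontal distance between cloche_1_rim and stand_low_top below 0.008 m and z of cloche_1_rim in the frame of stand_low_top between -0.0105 and -0.0055 m and angle between cloche_1_rim's own z axis and vertical below 0.03 rad) or (horizontal distance between cloche_1_rim and stand_mid_top below 0.008 m and z of cloche_1_rim in the frame of stand_mid_top between -0.0105 and -0.0055 m and angle between cloche_1_rim's own z axis and vertical below 0.03 rad) or (horizontal distance between cloche_1_rim and stand_tall_top below 0.008 m and z of cloche_1_rim in the frame of stand_tall_top between -0.0105 and -0.0055 m and angle between cloche_1_rim's own z axis and vertical below 0.03 rad)) and ((horizontal distance between cloche_2_rim and stand_low_top below 0.008 m and z of cloche_2_rim in the frame of stand_low_top between -0.0105 and -0.0055 m and angle between cloche_2_rim's own z axis and vertical below 0.03 rad) or (horizontal distance between cloche_2_rim and stand_mid_top below 0.008 m and z of cloche_2_rim in the frame of stand_mid_top between -0.0105 and -0.0055 m and angle between cloche_2_rim's own z axis and vertical below 0.03 rad) or (horizontal distance between cloche_2_rim and stand_tall_top below 0.008 m and z of cloche_2_rim in the frame of stand_tall_top between -0.0105 and -0.0055 m and angle between cloche_2_rim's own z axis and vertical below 0.03 rad)) and ((horizontal distance between cloche_3_rim and stand_low_top below 0.008 m and z of cloche_3_rim in the frame of stand_low_top between -0.0105 and -0.0055 m and angle between cloche_3_rim's own z axis and vertical below 0.03 rad) or (horizontal distance between cloche_3_rim and stand_mid_top below 0.008 m and z of cloche_3_rim in the frame of stand_mid_top between -0.0105 and -0.0055 m and angle between cloche_3_rim's own z axis and vertical below 0.03 rad) or (horizontal distance between cloche_3_rim and stand_tall_top below 0.008 m and z of cloche_3_rim in the frame of stand_tall_top between -0.0105 and -0.0055 m and angle between cloche_3_rim's own z axis and vertical below 0.03 rad)) and x of cake_old_mid in the frame of board between -0.15 and 0.15 m and y of cake_old_mid in the frame of board between -0.11 and 0.11 m and z of cake_old_mid in the frame of board between 0.033 and 0.043 m and angle between cake_old_mid's own z axis and vertical below 0.06 rad and linear speed of each of cake_old, cloche_1, cake_1, cloche_2, cake_2, cloche_3, cake_3 below 0.02 m/s and angle between each of stand_low_top, stand_mid_top, stand_tall_top's own z axis and vertical below 0.03 rad and distance of each of stand_low_top, stand_mid_top, stand_tall_top from where it was at the start of the episode below 0.05 m); the robot touches nothing.
It fails at once if the bottle, mug or tape is pushed more than 30 mm or knocked over (distance of any of syrup, mug, tape from where it was at the start of the episode above 0.03 m or angle between any of syrup, mug, tape's own z axis and vertical above 0.4 rad).
It fails at once if a stand is knocked over (angle between any of stand_low_top, stand_mid_top, stand_tall_top's own z axis and vertical above 0.35 rad).
It fails at once if a glass cloche is dropped from more than about 3 cm ((linear speed of cloche_1 above 0.8 m/s and contact force between the fingers and cloche_1 below 0.1 N) or (linear speed of cloche_2 above 0.8 m/s and contact force between the fingers and cloche_2 below 0.1 N) or (linear speed of cloche_3 above 0.8 m/s and contact force between the fingers and cloche_3 below 0.1 N)).
It fails at once if a cloche is banged or pressed on a stand with over 60 N (contact force between any of cloche_1, cloche_2, cloche_3 and stand_low above 60 N or contact force between any of cloche_1, cloche_2, cloche_3 and stand_mid above 60 N or contact force between any of cloche_1, cloche_2, cloche_3 and stand_tall above 60 N).
Of cake_1, cake_2, cake_3 only 2 to 3 are there at a start; the rules pass over those that are not, and their reading is None.
At some moment in a run one of cake_1, cake_2, cake_3, cloche_1, cloche_2, cloche_3 may be knocked a few centimetres aside while the robot is not near it.
It also fails if it takes over 210 s, if anything falls off the work surface, if the arm or the gripper's body presses on something with over 40 N, if the wrist force passes 120 N, or if a joint passes its speed limit or range.

## Working session

There is one attempt and no reset: what is moved stays moved. The work goes in short steps, Python scripts to look and compute and a tool call to move; the robot and the scene stay as the last step left them, time stands still between calls to the robot, and variables do not carry over. Pictures are saved under pics/ and viewed, at most 14 in all, crops included, and the job is handed in when it is done.

Besides the shell and the picture viewer there is one more tool, called after "Request:" by a JSON object that holds its "name" and its "arguments". send_rows: Moves the arm, as the interface text tells. Its arguments: {"type":"object","properties":{"targets":{"type":"array"}},"required":["targets"]}

```bash
ls; mkdir -p pics
cat > h.py <<'E'
import numpy as np, cv2
from bench import arm
def shot(cam,name=None):
    p,d=arm.get_image(cam); m=arm.camera_model(cam)
    if name: cv2.imwrite(f'pics/{name}.png',cv2.cvtColor(p,cv2.COLOR_RGB2BGR))
    return p,d,m
def cloud(d,m):
    v,u=np.mgrid[0:480,0:640]
    P=np.stack([(u-m['cx'])/m['fx']*d,(v-m['cy'])/m['fy']*d,d],-1)
    T=np.array(m['cam_to_world']); return P@T[:3,:3].T+T[:3,3]
def ray(m,u,v,z):
    T=np.array(m['cam_to_world']); r=T[:3,:3]@np.array([(u-m['cx'])/m['fx'],(v-m['cy'])/m['fy'],1]); o=T[:3,3]
    return o+r*(z-o[2])/r[2]
E
python3 - <<'E'
from h import *
for c in ['scene','top']:
    p,d,m=shot(c,c+'0'); np.savez(c+'0.npz',p=p,d=d); print(c,{k:np.round(m[k],3).tolist() for k in m})
print(arm.read_state())
E
```

```text
pics
scene {'fx': 460.071, 'fy': 460.071, 'cx': 320.727, 'cy': 241.278, 'cam_to_world': [[0.025, 0.543, -0.839, 1274.922], [1.0, -0.012, 0.022, -30.593], [0.002, -0.84, -0.543, 602.911], [0.0, 0.0, 0.0, 1.0]]}
top {'fx': 478.017, 'fy': 478.017, 'cx': 322.649, 'cy': 241.08, 'cam_to_world': [[0.021, -0.994, 0.109, 443.748], [-1.0, -0.02, 0.012, -30.187], [-0.01, -0.109, -0.994, 1201.282], [0.0, 0.0, 0.0, 1.0]]}
{'clock': 0.1, 'joints': array([-8.64390302e-01,  3.85495491e-01,  6.76831380e-03, -4.62031680e-04,
       -1.19400244e+00, -2.58592131e-01]), 'joint_vel': array([-0.00010528, -0.00243368,  0.00368546,  0.00180307, -0.00010181,
        0.00077424]), 'joint_efforts': array([-9.85450642e-04, -3.93319416e+01,  1.88930082e+01,  4.19799060e+00,
       -2.57783577e-03,  4.77702315e-06]), 'position': array([ 270.39401803, -562.85485046,  208.51972734]), 'ee_rot': array([-2.21957537e-01,  9.75055830e-01,  9.55925099e-04, -2.58304861e-04]), 'contact_force': array([ 0.02358096, -0.58709849, -0.0107692 ]), 'wrist_torque': array([-0.0033839 , -0.02353133,  0.00452276]), 'grasp_force': 0.0, 'gripper_width': 85.28992532127201}
```

View pics/scene0.png

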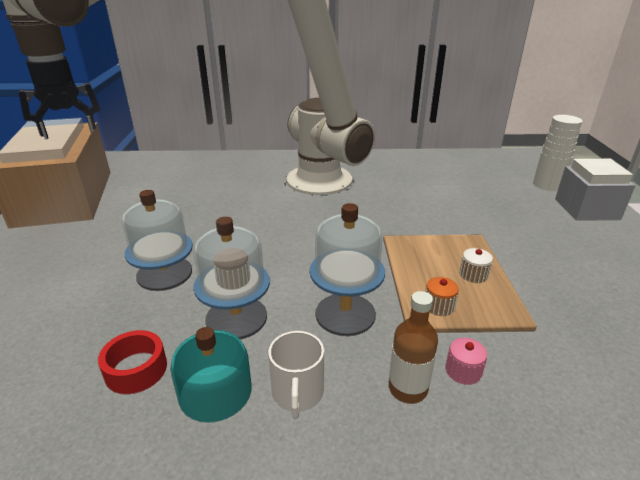

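View pics/top0.png

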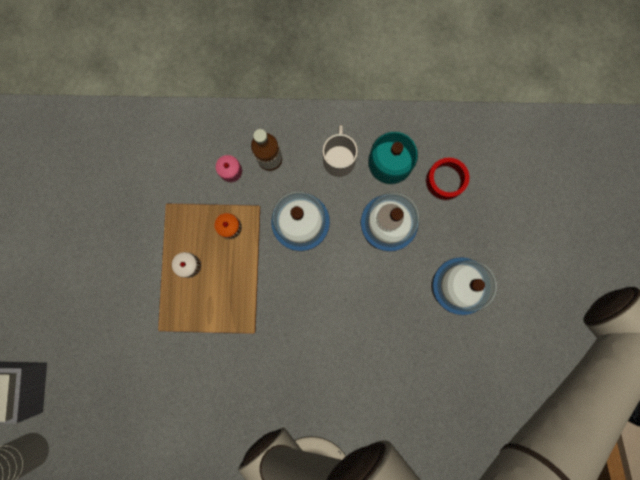

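The top view shows an orange cake at (228,225) and a white one at (184,265) on the board, so the red one is absent. The cloche knobs are at (297,213), (397,214) and (477,285), and the brown cake is under the middle one. The look-alikes are the pink cake at (228,167) and the turquoise cloche at (393,157).

```bash
cat >> h.py <<'E'
def circ(XY):
    A=np.c_[2*XY,np.ones(len(XY))]; s=np.linalg.lstsq(A,(XY**2).sum(1),rcond=None)[0]
    return s[0],s[1],np.sqrt(s[2]+s[0]**2+s[1]**2)
E
python3 - <<'E'
from h import *
def pr(*a): print(*[np.round(x,1).tolist() if isinstance(x,np.ndarray) else x for x in a])
for c in ['top','scene']:
    f=np.load(c+'0.npz');p=f['p'];d=f['d'];m=arm.camera_model(c);P=cloud(d,m)
    hsv=cv2.cvtColor(p,cv2.COLOR_RGB2HSV);H,S,V=[hsv[...,i].astype(int) for i in range(3)]
    print(c)
    reg=(P[...,0]>200)&(P[...,0]<750)&(P[...,2]>-20)&(P[...,2]<300)&(P[...,1]>-420)&(P[...,1]<400)
    masks={'knob':((H<12)|(H>172))&(V<110)&(S>80)&reg,'orange':(H>5)&(H<14)&(S>200)&(V>140)&reg,'blue':(H>98)&(H<118)&(S>100)&reg,'red':((H<5)|(H>175))&(S>200)&reg,'white':(S<40)&(V>150)&reg,'board':(H>8)&(H<20)&(S>60)&(S<190)&(V>90)&reg}
    for k,M in masks.items():
        n,l,st,ce=cv2.connectedComponentsWithStats(M.astype(np.uint8))
        for i in range(1,n):
            if st[i,4]>25:
                q=P[l==i]; zt=np.percentile(q[:,2],90)
                t=q[q[:,2]>zt-6]
                pr(k,ce[i],st[i],'med',np.median(q,0),'top',(t.min(0)+t.max(0))/2,'ext',np.ptp(q,axis=0))
E
```

```text
top
knob [234.0, 176.7] [223, 168, 19, 14, 87] med [727.9, 208.7, 28.7] top [735.1, 215.3, 44.7] ext [29.5, 39.1, 42.9]
knob [435.6, 190.1] [426, 172, 33, 28, 176] med [700.8, -288.7, 26.4] top [715.7, -307.7, 43.2] ext [64.3, 78.4, 46.1]
knob [461.4, 179.7] [457, 172, 8, 18, 63] med [735.9, -359.9, 24.8] top [734.9, -359.7, 41.4] ext [37.3, 9.3, 48.6]
knob [296.7, 212.8] [291, 207, 12, 12, 87] med [606.0, 35.7, 237.6] top [607.2, 36.4, 238.1] ext [23.5, 22.5, 8.5]
knob [396.2, 213.9] [390, 208, 13, 13, 97] med [611.4, -169.1, 217.9] top [611.3, -169.4, 218.5] ext [24.9, 25.1, 12.1]
knob [477.6, 284.8] [471, 280, 14, 11, 98] med [468.3, -343.3, 197.3] top [468.3, -343.2, 198.4] ext [21.0, 25.5, 13.6]
orange [225.9, 224.5] [215, 213, 23, 23, 396] med [602.7, 216.1, 67.9] top [603.3, 216.8, 72.5] ext [62.2, 54.1, 63.5]
blue [378.7, 233.5] [361, 200, 54, 51, 401] med [572.1, -131.7, 90.4] top [598.5, -165.1, 133.3] ext [118.1, 124.4, 78.6]
blue [306.3, 235.8] [272, 203, 57, 48, 392] med [565.4, 12.1, 110.4] top [591.0, 35.5, 155.2] ext [109.8, 129.1, 80.9]
blue [445.9, 286.3] [433, 258,
[... 6181 characters left out ...]
, 219.9] [216, 217, 16, 7, 87] med [613.0, -174.2, 219.0] top [612.7, -174.2, 219.4] ext [395.8, 75.2, 219.5]
board [348.8, 225.0] [344, 222, 11, 7, 59] med [614.7, 34.0, 207.5] top [612.9, 34.4, 208.9] ext [15.7, 18.2, 11.6]
board [455.8, 283.8] [384, 235, 153, 98, 9111] med [535.6, 270.7, 15.7] top [502.1, 262.4, 39.8] ext [346.6, 251.7, 68.9]
board [225.9, 238.2] [221, 236, 11, 6, 57] med [619.6, -172.2, 187.2] top [618.8, -173.7, 189.7] ext [13.6, 16.2, 12.0]
board [345.2, 303.1] [340, 296, 12, 15, 157] med [616.4, 32.6, 38.2] top [614.1, 33.6, 50.8] ext [13.3, 20.9, 36.1]
board [235.2, 311.3] [230, 308, 11, 7, 58] med [622.5, -172.4, 26.7] top [621.5, -173.0, 31.7] ext [9.4, 18.8, 15.9]
```

The stands are identified from the knob tops: tall near (607,35), mid near (612,-171), low near (469,-344). I'll lift, square up the tool, then travel to above the tall stand.

Request:
{"name": "send_rows", "arguments": {"targets": [{"gripper": -1, "z": -3, "az": 6.4}, {"gripper": -1, "z": -3, "az": 6.4}, {"gripper": -1, "z": -3, "az": 6.4}, {"gripper": -1, "z": -3, "az": 6.45}, {"gripper": -1}]}}

```text
$.targets[0]: bad value
```

Request:
{"name": "send_rows", "arguments": {"targets": [{"gripper": -1, "x": -2, "y": 3.5}, {"gripper": -1, "x": -2, "y": 3.5}, {"gripper": -1, "x": -2, "y": 3.5}, {"gripper": -1, "x": -2, "y": 3.5}, {"gripper": -1, "x": -2, "y": 3.5}]}}

```text
$.targets[0]: bad value
```

Request:
{"name": "send_rows", "arguments": {"targets": [{"x": 0, "y": 0, "z": -3, "ax": 0, "ay": 0, "az": 6.4, "gripper": -1}]}}

```text
clock: 0.18
position: [268.9, -559.7, 232.3]
ee_rot: [-0.166, 0.986, 0.007, -0.002]
contact_force: [0.8, -1.0, -0.8]
gripper_width: 85.8
grasp_force: 0.0
```

Request:
{"name": "send_rows", "arguments": {"targets": [{"x": 0, "y": 0, "z": -3, "ax": 0, "ay": 0, "az": 6.4, "gripper": -1}, {"x": 0, "y": 0, "z": -3, "ax": 0, "ay": 0, "az": 6.4, "gripper": -1}, {"x": 0, "y": 0, "z": -3, "ax": 0, "ay": 0, "az": 6.4, "gripper": -1}, {"x": 0, "y": 0, "z": 0, "ax": 0, "ay": 0, "az": 0, "gripper": -1}, {"x": 0, "y": 0, "z": 0, "ax": 0, "ay": 0, "az": 0, "gripper": -1}]}}

```text
clock: 0.6
position: [271.1, -563.8, 331.4]
ee_rot: [-0.001, 1.0, -0.001, 0.001]
contact_force: [0.6, 0.1, -1.1]
gripper_width: 85.3
grasp_force: 0.0
```

Request:
{"name": "send_rows", "arguments": {"targets": [{"x": -2, "y": 3.5, "z": 0, "ax": 0, "ay": 0, "az": 0, "gripper": -1}, {"x": -2, "y": 3.5, "z": 0, "ax": 0, "ay": 0, "az": 0, "gripper": -1}, {"x": -2, "y": 3.5, "z": 0, "ax": 0, "ay": 0, "az": 0, "gripper": -1}, {"x": -2, "y": 3.5, "z": 0, "ax": 0, "ay": 0, "az": 0, "gripper": -1}, {"x": -2, "y": 3.5, "z": 0, "ax": 0, "ay": 0, "az": 0, "gripper": -1}]}}

```text
clock: 1.02
position: [370.3, -386.1, 327.6]
ee_rot: [-0.001, 1.0, 0.001, -0.001]
contact_force: [1.1, -0.5, 0.1]
gripper_width: 85.5
grasp_force: 0.0
```

Good; continue 12 rows to above the tall stand.

Request:
{"name": "send_rows", "arguments": {"targets": [{"x": -2, "y": 3.5, "z": 0, "ax": 0, "ay": 0, "az": 0, "gripper": -1}, {"x": -2, "y": 3.5, "z": 0, "ax": 0, "ay": 0, "az": 0, "gripper": -1}, {"x": -2, "y": 3.5, "z": 0, "ax": 0, "ay": 0, "az": 0, "gripper": -1}, {"x": -2, "y": 3.5, "z": 0, "ax": 0, "ay": 0, "az": 0, "gripper": -1}, {"x": -2, "y": 3.5, "z": 0, "ax": 0, "ay": 0, "az": 0, "gripper": -1}]}}

```text
clock: 1.43
position: [470.1, -211.0, 328.0]
ee_rot: [-0.001, 1.0, 0.0, -0.001]
contact_force: [0.2, -0.4, -1.1]
gripper_width: 85.2
grasp_force: 0.0
```

Request:
{"name": "send_rows", "arguments": {"targets": [{"x": -2, "y": 3.5, "z": 0, "ax": 0, "ay": 0, "az": 0, "gripper": -1}, {"x": -2, "y": 3.5, "z": 0, "ax": 0, "ay": 0, "az": 0, "gripper": -1}, {"x": -2, "y": 3.5, "z": 0, "ax": 0, "ay": 0, "az": 0, "gripper": -1}, {"x": -2, "y": 3.5, "z": 0, "ax": 0, "ay": 0, "az": 0, "gripper": -1}, {"x": -2, "y": 3.5, "z": 0, "ax": 0, "ay": 0, "az": 0, "gripper": -1}]}}

```text
clock: 1.85
position: [569.9, -36.0, 327.8]
ee_rot: [-0.001, 1.0, -0.0, -0.002]
contact_force: [0.4, -1.4, 0.4]
gripper_width: 85.2
grasp_force: 0.0
```

Request:
{"name": "send_rows", "arguments": {"targets": [{"x": -2, "y": 3.5, "z": 0, "ax": 0, "ay": 0, "az": 0, "gripper": -1}, {"x": -2, "y": 3.5, "z": 0, "ax": 0, "ay": 0, "az": 0, "gripper": -1}, {"x": 0, "y": 0, "z": 0, "ax": 0, "ay": 0, "az": 0, "gripper": -1}, {"x": 0, "y": 0, "z": 0, "ax": 0, "ay": 0, "az": 0, "gripper": -1}]}}

```text
clock: 2.18
position: [610.0, 34.0, 326.3]
ee_rot: [-0.002, 1.0, -0.0, -0.003]
contact_force: [0.2, -0.2, 0.7]
gripper_width: 85.1
grasp_force: 0.0
```

Run:
```python
from h import *
s=arm.read_state();p,d,m=shot('wrist','w1');T=np.array(m['cam_to_world']);print(s['position'],s['ee_rot'],T.round(3).tolist(),m['fx'],m['cx'],m['cy']);np.savez('w1.npz',p=p,d=d,T=T)
```

```text
[609.97885567  34.04316691 326.2553943 ] [-2.28928351e-03  9.99993539e-01 -4.95886694e-04 -2.72690799e-03] [[-0.003, 0.951, 0.31, 529.463], [1.0, 0.003, 0.001, 32.34], [0.0, 0.31, -0.951, 492.192], [0.0, 0.0, 0.0, 1.0]] 406.85515631253463 321.112546927487 238.48796404165327
```

View pics/w1.png

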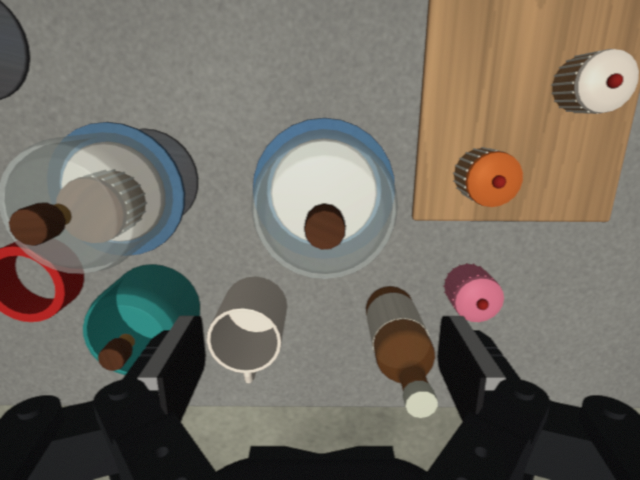

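The wrist view shows the tall stand's knob at (325,227), orange cake berry at (499,182), white cake berry at (615,81), and the brown cake under the mid cloche at left. I'll measure these.

```bash
cat >> h.py <<'E'
class MM(dict): pass
def blob(M,lo=25):
    n,l,st,ce=cv2.connectedComponentsWithStats(M.astype(np.uint8)); return [(ce[i],st[i],l==i) for i in range(1,n) if st[i,4]>lo]
def knobs(p,d,m):
    P=cloud(d,m);h=cv2.cvtColor(p,cv2.COLOR_RGB2HSV).astype(int)
    M=((h[...,0]<14)|(h[...,0]>170))&(h[...,2]<130)&(h[...,1]>80)&(P[...,2]>95)
    for c,s,k in blob(M):
        q=P[k];zt=np.percentile(q[:,2],85);t=q[(q[:,2]>zt-4)&(q[:,2]<zt+4)]
        if len(t)<20: continue
        hull=cv2.convexHull(t[:,:2].astype(np.float32));(x,y),r=cv2.minEnclosingCircle(hull)
        print('knob px',c.round(0),'z',zt.round(0),'mean',t.mean(0).round(1),'minC',round(x,1),round(y,1),round(r,1))
def berries(p,d,m):
    P=cloud(d,m);h=cv2.cvtColor(p,cv2.COLOR_RGB2HSV).astype(int)
    M=((h[...,0]<5)|(h[...,0]>174))&(h[...,1]>170)&(h[...,2]>60)
    for c,s,k in blob(M,8):
        if s[4]<200: print('berry px',c.round(0),s[4],'depth',np.median(P[k],0).round(1),'ray70',ray(m,*c,P[k][:,2].max()-5).round(1))
E
python3 - <<'E'
from h import *
f=np.load('w1.npz');p,d=f['p'],f['d'];m=arm.camera_model('wrist')
knobs(p,d,m);berries(p,d,m)
P=cloud(d,m);h=cv2.cvtColor(p,cv2.COLOR_RGB2HSV).astype(int)
def cakefit(M,n,z):
    for c,s,k in blob(M,200):
        q=P[k];zz=q[:,2];t=q[(zz>50)&(zz<70)]
        if len(t)>50:
            (x,y),r=cv2.minEnclosingCircle(cv2.convexHull(t[:,:2].astype(np.float32)));print(n,c.round(),len(t),round(x,1),round(y,1),round(r,1))
cakefit((h[...,0]>5)&(h[...,0]<14)&(h[...,1]>190)&(h[...,2]>130),'orange',0)
cakefit((h[...,1]<60)&(h[...,2]>150)&(P[...,1]>230),'white',0)
# blue plate of tall stand: points from glass-free side
M=(h[...,0]>98)&(h[...,0]<118)&(h[...,1]>100)
for c,s,k in blob(M,200):
    q=P[k]; zz=np.median(q[:,2]); print('blue',c.round(),zz.round(1)); 
# board edges
M=(abs(P[...,2]-15)<5)&(h[...,0]<22)&(h[...,1]>70)&(P[...,1]>100)
q=P[M];print('board',q.min(0),q.max(0))
E
```

```text
knob px [ 36. 223.] z 219.0 mean [ 610.3 -171.5  218.7] minC 611.2 -172.4 14.0
knob px [324. 227.] z 240.0 mean [605.4  34.8 239. ] minC 606.0 35.2 13.5
knob px [404. 356.] z 151.0 mean [776.2 119.8 150.4] minC 782.7 122.8 14.3
knob px [115. 354.] z 130.0 mean [ 779.4 -184.8  128.9] minC 780.9 -185.1 13.8
berry px [614.  80.] 137 depth [505.7 310.2  79.4] ray70 [505.8 311.7  77.2]
berry px [499. 181.] 112 depth [602.3 213.8  79.6] ray70 [602.6 214.3  78.3]
berry px [482. 304.] 76 depth [749.  220.8  64.7] ray70 [532.   34.5 487.2]
orange [494. 179.] 1108 602.8 214.8 28.4
white [607.  80.] 1560 505.6 313.0 29.5
blue [321. 137.] 111.1
blue [150. 174.] 91.0
board [424.35591367 100.47657906  10.02822547] [763.20769878 383.78433852  19.97588934]
```

Request:
{"name": "send_rows", "arguments": {"targets": [{"x": 0.4, "y": 0.1, "z": 0, "ax": 0, "ay": 0, "az": 0, "gripper": -1}, {"x": 0, "y": 0, "z": 3.9, "ax": 0, "ay": 0, "az": 0, "gripper": -1}, {"x": 0, "y": 0, "z": 3.9, "ax": 0, "ay": 0, "az": 0, "gripper": -1}, {"x": 0, "y": 0, "z": 3.8, "ax": 0, "ay": 0, "az": 0, "gripper": -1}, {"x": 0, "y": 0, "z": 0, "ax": 0, "ay": 0, "az": 0, "gripper": -1}]}}

```text
clock: 2.65
position: [599.6, 31.0, 205.2]
ee_rot: [0.001, 1.0, -0.001, -0.008]
contact_force: [-0.8, -0.4, -1.7]
gripper_width: 85.6
grasp_force: 0.0
```

Request:
{"name": "send_rows", "arguments": {"targets": [{"x": 0, "y": 0, "z": 0, "ax": 0, "ay": 0, "az": 0, "gripper": 1}, {"x": 0, "y": 0, "z": 0, "ax": 0, "ay": 0, "az": 0, "gripper": 1}, {"x": 0, "y": 0, "z": 0, "ax": 0, "ay": 0, "az": 0, "gripper": 1}, {"x": 0, "y": 0, "z": 0, "ax": 0, "ay": 0, "az": 0, "gripper": 1}, {"x": 0, "y": 0, "z": 0, "ax": 0, "ay": 0, "az": 0, "gripper": 1}]}}

```text
clock: 3.07
position: [607.3, 33.4, 216.0]
ee_rot: [-0.001, 1.0, 0.001, 0.002]
contact_force: [-1.5, 7.4, 14.3]
gripper_width: 25.8
grasp_force: 8.1
```

Request:
{"name": "send_rows", "arguments": {"targets": [{"x": 0, "y": 0, "z": 0, "ax": 0, "ay": 0, "az": 0, "gripper": 1}, {"x": 0, "y": 0, "z": 0, "ax": 0, "ay": 0, "az": 0, "gripper": 1}, {"x": 0, "y": 0, "z": 0, "ax": 0, "ay": 0, "az": 0, "gripper": 1}, {"x": 0, "y": 0, "z": 0, "ax": 0, "ay": 0, "az": 0, "gripper": 1}]}}

```text
clock: 3.4
position: [607.6, 33.0, 216.3]
ee_rot: [-0.001, 1.0, 0.0, 0.003]
contact_force: [0.2, 1.2, 5.4]
gripper_width: 0.1
grasp_force: 3.2
```

Run:
```python
from h import *
s=arm.read_state();print({k:np.round(s[k],3).tolist() for k in ['position','ee_rot','contact_force','wrist_torque','gripper_width','grasp_force','joint_vel']})
p,d,m=shot('wrist','w2')
```

```text
{'position': [607.557, 33.002, 216.318], 'ee_rot': [-0.001, 1.0, 0.0, 0.003], 'contact_force': [0.224, 1.192, 5.44], 'wrist_torque': [0.046, 0.1, -0.034], 'gripper_width': 0.085, 'grasp_force': 3.212, 'joint_vel': [-0.0, 0.001, -0.001, -0.001, 0.001, -0.001]}
```

View pics/w2.png

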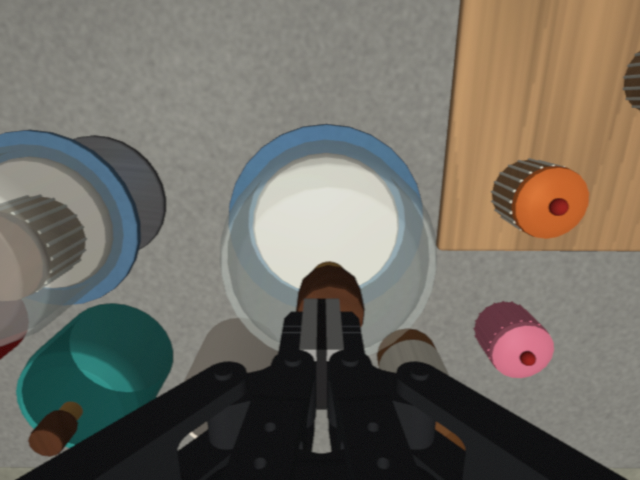

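The fingers shut without the knob: it slipped out, and shows at (330,285) just above the fingertips. The arm was still settling when I read it. I'll check where the knob is now.

Run:
```python
from h import *
for c in ['scene','top']:
    p,d,m=shot(c,c+'1'); print(c); knobs(p,d,m)
    if c=='scene': cv2.imwrite('pics/c1.png',cv2.resize(cv2.cvtColor(p[160:350,250:450],cv2.COLOR_RGB2BGR),None,fx=3,fy=3,interpolation=cv2.INTER_CUBIC))
```

```text
scene
knob px [ 89. 144.] z 156.0 mean [  89.3 -623.   155.3] minC 89.5 -623.4 142.4
knob px [147. 197.] z 199.0 mean [ 472.5 -345.3  198.6] minC 470.2 -346.1 14.3
knob px [350. 213.] z 239.0 mean [614.8  35.4 237.9] minC 609.9 34.7 13.4
knob px [225. 225.] z 219.0 mean [ 616.1 -172.9  218.5] minC 613.9 -172.7 14.7
knob px [417. 332.] z 156.0 mean [794.3 120.2 155.6] minC 788.7 121.5 11.8
knob px [205. 338.] z 129.0 mean [ 784.8 -185.6  128.6] minC 783.9 -186.5 14.4
top
knob px [279. 163.] z 598.0 mean [606.7  33.1 597.2] minC 606.6 34.1 29.8
knob px [295. 147.] z 593.0 mean [631.3  18.3 593.3] minC 632.1 19.8 7.9
knob px [397. 148.] z 130.0 mean [ 781.4 -183.6  128.5] minC 781.2 -183.7 12.2
knob px [273. 189.] z 594.0 mean [578.9  39.2 593.3] minC 579.7 43.6 18.5
knob px [200. 186.] z 581.0 mean [580.8 142.  579.3] minC 582.0 142.9 8.2
knob px [294. 192.] z 591.0 mean [575.1  16.1 589.3] minC 574.1 15.6 6.5
knob px [207. 208.] z 578.0 mean [555.  132.7 576.7] minC 554.1 134.9 6.2
knob px [396. 214.] z 219.0 mean [ 612.  -170.4  217.9] minC 611.8 -169.8 13.2
knob px [478. 285.] z 199.0 mean [ 468.7 -342.9  197.8] minC 468.3 -343.5 13.2
knob px [243. 471.] z 701.0 mean [263.1  56.  699.6] minC 264.0 55.6 7.6
knob px [222. 476.] z 709.0 mean [262.2  72.4 707.4] minC 260.1 72.8 12.9
```

View pics/c1.png

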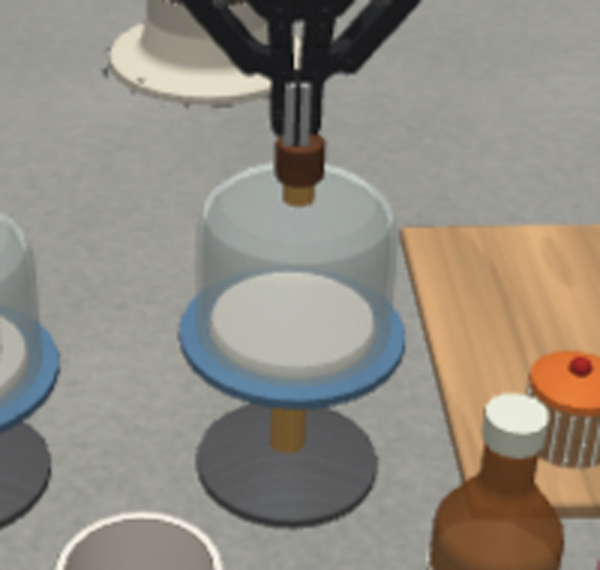

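The scene crop shows the shut fingertips resting on the knob's top at about (298,140) in the crop, while the reported TCP is about 22 mm lower. I'll check the tip height from the depth images.

Run:
```python
from h import *
s=arm.read_state();print(s['position'],s['joints'])
p,d,m=shot('wrist');P=cloud(d,m)
for v in range(270,400,10): print(v,P[v,312].round(0),P[v,322].round(0),P[v,332].round(0),p[v,312])
p,d,m=shot('scene');P=cloud(d,m)
for v in range(184,216,3): print('s',v,P[v,347].round(0),P[v,351].round(0),p[v,347])
```

```text
[607.55928372  33.01854729 216.35161186] [ 3.20883303e-01  3.49199880e-01 -2.91482984e-02  1.66792082e-03
 -1.18738901e+00 -1.89061279e+00]
270 [595.  29. 217.] [594.  33. 220.] [593.  37. 223.] [131 127 119]
280 [595.  29. 229.] [593.  33. 232.] [593.  37. 232.] [40 25 18]
290 [595.  29. 237.] [595.  33. 238.] [595.  37. 238.] [56 34 21]
300 [596.  29. 244.] [597.  33. 243.] [596.  37. 244.] [70 70 67]
310 [596.  30. 252.] [596.  33. 252.] [596.  37. 252.] [71 71 69]
320 [596.  30. 258.] [597.  33. 258.] [596.  37. 258.] [70 70 68]
330 [596.  30. 265.] [596.  33. 264.] [596.  36. 266.] [70 70 68]
340 [596.  30. 271.] [596.  33. 271.] [596.  36. 270.] [71 70 69]
350 [597.  30. 275.] [597.  33. 275.] [596.  36. 276.] [152 150 146]
360 [595.  30. 283.] [599.  33. 276.] [596.  36. 282.] [24 24 24]
370 [595.  30. 288.] [604.  33. 276.] [595.  36. 288.] [17 17 18]
380 [596.  30. 290.] [607.  33. 276.] [595.  36. 292.] [17 17 16]
390 [526.  33. 381.] [611.  33. 276.] [597.  36. 292.] [23 23 24]
s 184 [621.  28. 286.] [621.  34. 286.] [25 26 29]
s 187 [614.  29. 277.] [616.  35. 278.] [88 88 87]
s 190 [618.  28. 275.] [621.  35. 275.] [ 99 100  99]
s 193 [618.  29. 269.] [619.  35. 269.] [ 99 100  98]
s 196 [620.  29. 265.] [618.  35. 264.] [ 99 100  98]
s 199 [619.  29. 259.] [618.  35. 258.] [99 99 98]
s 202 [618.  29. 253.] [616.  36. 252.] [85 86 85]
s 205 [617.  29. 247.] [618.  36. 247.] [86 86 85]
s 208 [618.  29. 242.] [618.  36. 242.] [76 65 61]
s 211 [619.  30. 237.] [618.  36. 236.] [64 40 28]
s 214 [619.  30. 231.] [622.  36. 232.] [55 35 23]
```

Request:
{"name": "send_rows", "arguments": {"targets": [{"x": 0, "y": 0, "z": -2.5, "ax": 0, "ay": 0, "az": 0, "gripper": 1}, {"x": 0, "y": 0, "z": -2.5, "ax": 0, "ay": 0, "az": 0, "gripper": 1}, {"x": 0, "y": 0, "z": 0, "ax": 0, "ay": 0, "az": 0, "gripper": 1}, {"x": 0, "y": 0, "z": 0, "ax": 0, "ay": 0, "az": 0, "gripper": 1}, {"x": 0, "y": 0, "z": 0, "ax": 0, "ay": 0, "az": 0, "gripper": 1}]}}

```text
clock: 4.07
position: [605.6, 33.1, 263.1]
ee_rot: [-0.0, 1.0, 0.0, -0.0]
contact_force: [-0.6, 0.6, -0.4]
gripper_width: -0.1
grasp_force: 0.0
```

```bash
cat > tip.py <<'E'
from h import *
s=arm.read_state();z=s['position'][2];print(s['position'].round(1),s['contact_force'].round(1),s['gripper_width'])
p,d,m=shot('wrist');P=cloud(d,m)
dz=P[...,2]-z; M=(abs(P[...,0]-s['position'][0])<16)&(abs(P[...,1]-s['position'][1])<62)&(dz>-25)&(P[...,2]>245)
q=P[M];o=np.argsort(q[:,2]);
for sgn in (-1,1):
    a=q[(q[:,1]-s['position'][1])*sgn>0]; print(sgn,len(a),'lowest rel',np.percentile(a[:,2]-z,[0.5,2,5]).round(1)) if len(a) else None
E
python3 tip.py
```

```text
[605.6  33.1 263.1] [-0.6  0.6 -0.4] -0.13358550028786467
-1 20811 lowest rel [29.5 36.  46.7]
1 20586 lowest rel [29.4 35.9 46.6]
```

Request:
{"name": "send_rows", "arguments": {"targets": [{"x": 0, "y": 0, "z": 0, "ax": 0, "ay": 0, "az": 0, "gripper": -1}, {"x": 0, "y": 0, "z": 0, "ax": 0, "ay": 0, "az": 0, "gripper": -1}, {"x": 0, "y": 0, "z": 0, "ax": 0, "ay": 0, "az": 0, "gripper": -1}, {"x": 0, "y": 0, "z": 0, "ax": 0, "ay": 0, "az": 0, "gripper": -1}, {"x": 0, "y": 0, "z": 0, "ax": 0, "ay": 0, "az": 0, "gripper": -1}]}}

```text
clock: 4.53
position: [606.0, 33.0, 263.2]
ee_rot: [-0.0, 1.0, -0.0, -0.0]
contact_force: [-0.6, -0.2, -0.6]
gripper_width: 60.5
grasp_force: 0.0
```

```bash
python3 tip.py
```

```text
[606.   33.  263.2] [-0.6 -0.2 -0.6] 60.491444912382676
-1 19788 lowest rel [30.9 36.  43.1]
1 19874 lowest rel [31.  36.  43.2]
```

The real fingertips sit about 23 mm behind the reported TCP, so I'll use pad height ≈ reported z + 46 mm on the knob. Going lower now.

Request:
{"name": "send_rows", "arguments": {"targets": [{"x": 0, "y": 0.2, "z": 2.5, "ax": 0, "ay": 0, "az": 0, "gripper": -1}, {"x": 0, "y": 0, "z": 2.5, "ax": 0, "ay": 0, "az": 0, "gripper": -1}, {"x": 0, "y": 0, "z": 2, "ax": 0, "ay": 0, "az": 0, "gripper": -1}, {"x": 0, "y": 0, "z": 1.1, "ax": 0, "ay": 0, "az": 0, "gripper": -1}, {"x": 0, "y": 0, "z": 0, "ax": 0, "ay": 0, "az": 0, "gripper": -1}]}}

```text
clock: 5.0
position: [604.4, 34.7, 179.6]
ee_rot: [-0.0, 1.0, -0.001, -0.003]
contact_force: [-0.2, -0.5, -0.4]
gripper_width: 85.0
grasp_force: 0.0
```

Request:
{"name": "send_rows", "arguments": {"targets": [{"x": 0, "y": 0, "z": 0, "ax": 0, "ay": 0, "az": 0, "gripper": -1}, {"x": 0, "y": 0, "z": 0, "ax": 0, "ay": 0, "az": 0, "gripper": -1}, {"x": 0, "y": 0, "z": 0, "ax": 0, "ay": 0, "az": 0, "gripper": -1}]}}

```text
clock: 5.25
position: [607.1, 35.2, 184.3]
ee_rot: [-0.001, 1.0, 0.0, 0.002]
contact_force: [-1.1, -0.2, -0.3]
gripper_width: 85.5
grasp_force: 0.0
```

Request:
{"name": "send_rows", "arguments": {"targets": [{"x": 0, "y": 0, "z": 0.2, "ax": 0, "ay": 0, "az": 0, "gripper": 1}, {"x": 0, "y": 0, "z": 0, "ax": 0, "ay": 0, "az": 0, "gripper": 1}, {"x": 0, "y": 0, "z": 0, "ax": 0, "ay": 0, "az": 0, "gripper": 1}, {"x": 0, "y": 0, "z": 0, "ax": 0, "ay": 0, "az": 0, "gripper": 1}, {"x": 0, "y": 0, "z": 0, "ax": 0, "ay": 0, "az": 0, "gripper": 1}]}}

```text
clock: 5.67
position: [606.2, 35.2, 180.8]
ee_rot: [-0.001, 1.0, 0.0, 0.0]
contact_force: [0.4, 0.9, -0.3]
gripper_width: 26.6
grasp_force: 58.6
```

Request:
{"name": "send_rows", "arguments": {"targets": [{"x": 0, "y": 0, "z": 0, "ax": 0, "ay": 0, "az": 0, "gripper": 1}, {"x": 0, "y": 0, "z": 0, "ax": 0, "ay": 0, "az": 0, "gripper": 1}, {"x": 0, "y": 0, "z": 0, "ax": 0, "ay": 0, "az": 0, "gripper": 1}, {"x": 0, "y": 0, "z": 0, "ax": 0, "ay": 0, "az": 0, "gripper": 1}, {"x": 0, "y": 0, "z": 0, "ax": 0, "ay": 0, "az": 0, "gripper": 1}]}}

```text
clock: 6.08
position: [606.2, 35.2, 180.8]
ee_rot: [-0.001, 1.0, 0.0, 0.0]
contact_force: [-0.4, 0.8, 1.0]
gripper_width: 26.5
grasp_force: 58.8
```

Request:
{"name": "send_rows", "arguments": {"targets": [{"x": 0, "y": 0, "z": -0.5, "ax": 0, "ay": 0, "az": 0, "gripper": 1}, {"x": 0, "y": 0, "z": -1, "ax": 0, "ay": 0, "az": 0, "gripper": 1}, {"x": 0, "y": 0, "z": -1.5, "ax": 0, "ay": 0, "az": 0, "gripper": 1}, {"x": 0, "y": 0, "z": -2, "ax": 0, "ay": 0, "az": 0, "gripper": 1}, {"x": 0, "y": 0, "z": 0, "ax": 0, "ay": 0, "az": 0, "gripper": 1}]}}

```text
clock: 6.5
position: [608.2, 34.8, 234.9]
ee_rot: [-0.001, 1.0, 0.0, 0.004]
contact_force: [0.7, -0.2, -2.6]
gripper_width: 26.4
grasp_force: 59.4
```

Request:
{"name": "send_rows", "arguments": {"targets": [{"x": 2.5, "y": -1.4, "z": 0, "ax": 0, "ay": 0, "az": 0, "gripper": 1}, {"x": 3.5, "y": -1.9, "z": 0, "ax": 0, "ay": 0, "az": 0, "gripper": 1}, {"x": 3.5, "y": -1.9, "z": 0, "ax": 0, "ay": 0, "az": 0, "gripper": 1}, {"x": 3.5, "y": -1.9, "z": 0, "ax": 0, "ay": 0, "az": 0, "gripper": 1}, {"x": 3, "y": -1.7, "z": 0, "ax": 0, "ay": 0, "az": 0, "gripper": 1}]}}

```text
clock: 6.92
position: [442.9, -54.2, 229.4]
ee_rot: [-0.0, 1.0, 0.0, -0.001]
contact_force: [0.3, 0.3, -2.6]
gripper_width: 26.5
grasp_force: 59.3
```

Request:
{"name": "send_rows", "arguments": {"targets": [{"x": 1.5, "y": -0.7, "z": 0, "ax": 0, "ay": 0, "az": 0, "gripper": 1}, {"x": 0, "y": 0, "z": 2, "ax": 0, "ay": 0, "az": 0, "gripper": 1}, {"x": 0, "y": 0, "z": 3, "ax": 0, "ay": 0, "az": 0, "gripper": 1}, {"x": 0, "y": 0, "z": 3, "ax": 0, "ay": 0, "az": 0, "gripper": 1}, {"x": 0, "y": 0, "z": 3, "ax": 0, "ay": 0, "az": 0, "gripper": 1}]}}

```text
clock: 7.33
position: [430.4, -60.4, 119.5]
ee_rot: [-0.0, 1.0, 0.0, 0.001]
contact_force: [0.6, 0.2, -2.9]
gripper_width: 27.0
grasp_force: 59.6
```

Request:
{"name": "send_rows", "arguments": {"targets": [{"x": 0, "y": 0, "z": 1.5, "ax": 0, "ay": 0, "az": 0, "gripper": 1}, {"x": 0, "y": 0, "z": 0, "ax": 0, "ay": 0, "az": 0, "gripper": 1}, {"x": 0, "y": 0, "z": 0, "ax": 0, "ay": 0, "az": 0, "gripper": 1}, {"x": 0, "y": 0, "z": 0, "ax": 0, "ay": 0, "az": 0, "gripper": 1}]}}

```text
clock: 7.67
position: [432.2, -60.1, 106.6]
ee_rot: [-0.001, 1.0, 0.0, 0.001]
contact_force: [0.3, -0.3, -3.8]
gripper_width: 26.6
grasp_force: 59.4
```

Request:
{"name": "send_rows", "arguments": {"targets": [{"x": 0, "y": 0, "z": 1.5, "ax": 0, "ay": 0, "az": 0, "gripper": 1}, {"x": 0, "y": 0, "z": 1, "ax": 0, "ay": 0, "az": 0, "gripper": 1}, {"x": 0, "y": 0, "z": 0.6, "ax": 0, "ay": 0, "az": 0, "gripper": 1}, {"x": 0, "y": 0, "z": 0.2, "ax": 0, "ay": 0, "az": 0, "gripper": 1}, {"x": 0, "y": 0, "z": 0.1, "ax": 0, "ay": 0, "az": 0, "gripper": 1}]}}

```text
clock: 8.08
position: [431.8, -60.1, 72.2]
ee_rot: [-0.001, 1.0, 0.0, 0.001]
contact_force: [0.1, 0.6, -3.2]
gripper_width: 27.0
grasp_force: 59.5
```

Request:
{"name": "send_rows", "arguments": {"targets": [{"x": 0, "y": 0, "z": 0.1, "ax": 0, "ay": 0, "az": 0, "gripper": 1}, {"x": 0, "y": 0, "z": 0, "ax": 0, "ay": 0, "az": 0, "gripper": 1}, {"x": 0, "y": 0, "z": 0, "ax": 0, "ay": 0, "az": 0, "gripper": 1}]}}

```text
clock: 8.33
position: [431.6, -60.1, 71.0]
ee_rot: [-0.001, 1.0, 0.0, 0.001]
contact_force: [-0.2, 0.2, -3.8]
gripper_width: 26.7
grasp_force: 59.5
```

Request:
{"name": "send_rows", "arguments": {"targets": [{"x": 0, "y": 0, "z": 0.1, "ax": 0, "ay": 0, "az": 0, "gripper": 1}, {"x": 0, "y": 0, "z": 0.1, "ax": 0, "ay": 0, "az": 0, "gripper": 1}, {"x": 0, "y": 0, "z": 0, "ax": 0, "ay": 0, "az": 0, "gripper": 1}, {"x": 0, "y": 0, "z": 0, "ax": 0, "ay": 0, "az": 0, "gripper": 1}]}}

```text
clock: 8.67
position: [432.2, -59.8, 70.6]
ee_rot: [-0.001, 1.0, 0.0, 0.001]
contact_force: [-3.4, 3.9, 11.3]
gripper_width: 26.6
grasp_force: 61.0
```

Request:
{"name": "send_rows", "arguments": {"targets": [{"x": 0, "y": 0, "z": 0, "ax": 0, "ay": 0, "az": 0, "gripper": -1}, {"x": 0, "y": 0, "z": 0, "ax": 0, "ay": 0, "az": 0, "gripper": -1}, {"x": 0, "y": 0, "z": 0, "ax": 0, "ay": 0, "az": 0, "gripper": -1}, {"x": 0, "y": 0, "z": 0, "ax": 0, "ay": 0, "az": 0, "gripper": -1}, {"x": 0, "y": 0, "z": -1, "ax": 0, "ay": 0, "az": 0, "gripper": -1}]}}

```text
clock: 9.08
position: [429.8, -60.4, 77.2]
ee_rot: [-0.0, 1.0, -0.0, -0.002]
contact_force: [-0.8, -0.4, 1.3]
gripper_width: 84.3
grasp_force: 0.0
```

Request:
{"name": "send_rows", "arguments": {"targets": [{"x": 0, "y": 0, "z": -2, "ax": 0, "ay": 0, "az": 0, "gripper": -1}, {"x": 0, "y": 0, "z": -3, "ax": 0, "ay": 0, "az": 0, "gripper": -1}, {"x": 0, "y": 0, "z": -4, "ax": 0, "ay": 0, "az": 0, "gripper": -1}, {"x": 0, "y": 0, "z": -4, "ax": 0, "ay": 0, "az": 0, "gripper": -1}, {"x": 0, "y": 0, "z": 0, "ax": 0, "ay": 0, "az": 0, "gripper": -1}]}}

```text
clock: 9.5
position: [436.3, -60.2, 216.5]
ee_rot: [-0.001, 1.0, 0.0, 0.008]
contact_force: [1.3, 0.6, -0.1]
gripper_width: 85.6
grasp_force: 0.0
```

Request:
{"name": "send_rows", "arguments": {"targets": [{"x": -2, "y": 3.2, "z": 0, "ax": 0, "ay": 0, "az": 0, "gripper": -1}, {"x": -2, "y": 3.2, "z": 0, "ax": 0, "ay": 0, "az": 0, "gripper": -1}, {"x": -2, "y": 3.2, "z": 0, "ax": 0, "ay": 0, "az": 0, "gripper": -1}, {"x": -2, "y": 3.2, "z": 0, "ax": 0, "ay": 0, "az": 0, "gripper": -1}, {"x": -2, "y": 3.2, "z": 0, "ax": 0, "ay": 0, "az": 0, "gripper": -1}]}}

```text
clock: 9.92
position: [531.6, 101.4, 208.2]
ee_rot: [-0.0, 1.0, -0.0, -0.0]
contact_force: [0.9, 0.2, -0.3]
gripper_width: 85.2
grasp_force: 0.0
```

Request:
{"name": "send_rows", "arguments": {"targets": [{"x": -2, "y": 3.2, "z": 0, "ax": 0, "ay": 0, "az": 0, "gripper": -1}, {"x": -2, "y": 3.2, "z": 0, "ax": 0, "ay": 0, "az": 0, "gripper": -1}, {"x": -2, "y": 3.2, "z": 0, "ax": 0, "ay": 0, "az": 0, "gripper": -1}, {"x": 0, "y": 0, "z": 0, "ax": 0, "ay": 0, "az": 0, "gripper": -1}, {"x": 0, "y": 0, "z": 0, "ax": 0, "ay": 0, "az": 0, "gripper": -1}]}}

```text
clock: 10.33
position: [591.2, 197.4, 206.5]
ee_rot: [-0.001, 1.0, -0.001, -0.001]
contact_force: [-0.7, -0.8, -0.5]
gripper_width: 85.2
grasp_force: 0.0
```

Run:
```python
from h import *
s=arm.read_state();print(s['position'])
p,d,m=shot('wrist','w3');knobs(p,d,m);berries(p,d,m)
```

```text
[591.21588776 197.40565814 206.47695312]
knob px [237. 422.] z 115.0 mean [752.6 128.8 114.9] minC 753.7 129.3 9.0
knob px [216. 447.] z 137.0 mean [763.4 121.1 135.8] minC 763.3 122.1 9.8
knob px [257. 438.] z 123.0 mean [760.7 142.  122.3] minC 761.5 142.7 4.3
knob px [243. 437.] z 122.0 mean [755.9 135.5 120.3] minC 755.5 135.4 5.1
berry px [347. 232.] 199 depth [600.6 215.5  79.4] ray70 [601.5 215.6  77.1]
berry px [350. 382.] 140 depth [747.1 222.5  63.9] ray70 [748.1 222.7  62.4]
```

View pics/w3.png

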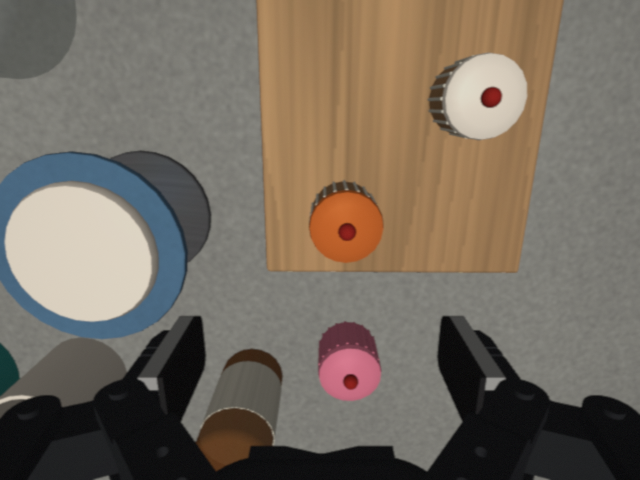

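The stand is uncovered: the white disc is at (82,250) and the tall stand is upright. The orange cake's berry is at (347,232).

Request:
{"name": "send_rows", "arguments": {"targets": [{"x": -1.1, "y": 1.8, "z": 2, "ax": 0, "ay": 0, "az": 0, "gripper": -1}, {"x": 0, "y": 0, "z": 4, "ax": 0, "ay": 0, "az": 0, "gripper": -1}, {"x": 0, "y": 0, "z": 4, "ax": 0, "ay": 0, "az": 0, "gripper": -1}, {"x": 0, "y": 0, "z": 3, "ax": 0, "ay": 0, "az": 0, "gripper": -1}, {"x": 0, "y": 0, "z": 0, "ax": 0, "ay": 0, "az": 0, "gripper": -1}]}}

```text
clock: 10.8
position: [596.6, 210.3, 71.5]
ee_rot: [0.001, 1.0, -0.003, -0.007]
contact_force: [-0.9, -0.6, -0.4]
gripper_width: 85.2
grasp_force: 0.0
```

Request:
{"name": "send_rows", "arguments": {"targets": [{"x": 0, "y": 0, "z": 0, "ax": 0, "ay": 0, "az": 0, "gripper": -1}, {"x": 0, "y": 0, "z": 3, "ax": 0, "ay": 0, "az": 0, "gripper": -1}, {"x": 0, "y": 0, "z": 2.5, "ax": 0, "ay": 0, "az": 0, "gripper": -1}, {"x": 0, "y": 0, "z": 0, "ax": 0, "ay": 0, "az": 0, "gripper": -1}, {"x": 0, "y": 0, "z": 0, "ax": 0, "ay": 0, "az": 0, "gripper": -1}]}}

```text
clock: 11.22
position: [602.9, 213.9, 25.6]
ee_rot: [-0.001, 1.0, 0.0, 0.001]
contact_force: [0.5, -0.2, 0.5]
gripper_width: 85.7
grasp_force: 0.0
```

```bash
cat >> h.py <<'E'
def disc(p,m,z,x,y,R=75):
    # fit the white disc top ellipse of a bare stand near x,y on plane z
    v,u=np.mgrid[0:480,0:640];T=np.array(m['cam_to_world'])
    r=np.stack([(u-m['cx'])/m['fx'],(v-m['cy'])/m['fy'],np.ones_like(u)],-1)@T[:3,:3].T;X=T[:3,3]+r*((z-T[2,3])/r[...,2])[...,None]
    h=cv2.cvtColor(p,cv2.COLOR_RGB2HSV).astype(int)
    near=np.hypot(X[...,0]-x,X[...,1]-y)<R
    M=near&(h[...,1]<50)&(h[...,2]>150)
    b=max(blob(M,100),key=lambda b:b[1][4])
    q=X[b[2]][:,:2].astype(np.float32);hu=cv2.convexHull(q)[:,0]
    print('disc fit',np.round(circ(hu),1),'minC',cv2.minEnclosingCircle(hu),len(q))
E
python3 - <<'E'
from h import *
print(arm.read_state()['position'])
p,d,m=shot('top');disc(p,m,118,606,35)
p,d,m=shot('scene');disc(p,m,118,606,35)
p,d,m=shot('wrist');berries(p,d,m)
E
```

```text
[602.91563766 213.94777189  25.57402318]
disc fit [608.5  36.7  47.9] minC ((608.3729248046875, 36.65120315551758), 48.41224670410156) 1381
disc fit [609.8  34.2  51.6] minC ((609.8148193359375, 33.54037094116211), 53.712459564208984) 1568
```

Request:
{"name": "send_rows", "arguments": {"targets": [{"x": 0.1, "y": 0.1, "z": 1.5, "ax": 0, "ay": 0, "az": 0, "gripper": -1}, {"x": 0, "y": 0, "z": 1.2, "ax": 0, "ay": 0, "az": 0, "gripper": -1}, {"x": 0, "y": 0, "z": 0.5, "ax": 0, "ay": 0, "az": 0, "gripper": -1}, {"x": 0, "y": 0, "z": 0, "ax": 0, "ay": 0, "az": 0, "gripper": -1}, {"x": 0, "y": 0, "z": 0, "ax": 0, "ay": 0, "az": 0, "gripper": -1}]}}

```text
clock: 11.78
position: [601.1, 215.0, -8.3]
ee_rot: [-0.001, 1.0, -0.0, 0.0]
contact_force: [0.1, -0.6, 0.6]
gripper_width: 85.6
grasp_force: 0.0
```

Request:
{"name": "send_rows", "arguments": {"targets": [{"x": 0, "y": 0, "z": 0, "ax": 0, "ay": 0, "az": 0, "gripper": 1}, {"x": 0, "y": 0, "z": 0, "ax": 0, "ay": 0, "az": 0, "gripper": 1}, {"x": 0, "y": 0, "z": 0, "ax": 0, "ay": 0, "az": 0, "gripper": 1}, {"x": 0, "y": 0, "z": 0, "ax": 0, "ay": 0, "az": 0, "gripper": 1}, {"x": 0, "y": 0, "z": 0, "ax": 0, "ay": 0, "az": 0, "gripper": 1}]}}

```text
clock: 12.2
position: [601.6, 215.5, -7.5]
ee_rot: [-0.001, 1.0, 0.0, 0.001]
contact_force: [0.2, 0.0, 4.9]
gripper_width: 57.1
grasp_force: 64.0
```

Request:
{"name": "send_rows", "arguments": {"targets": [{"x": 0, "y": 0, "z": -1, "ax": 0, "ay": 0, "az": 0, "gripper": 1}, {"x": 0, "y": 0, "z": -3, "ax": 0, "ay": 0, "az": 0, "gripper": 1}, {"x": 0, "y": 0, "z": -4, "ax": 0, "ay": 0, "az": 0, "gripper": 1}, {"x": 0, "y": 0, "z": -4, "ax": 0, "ay": 0, "az": 0, "gripper": 1}, {"x": 0, "y": 0, "z": -2.5, "ax": 0, "ay": 0, "az": 0, "gripper": 1}]}}

```text
clock: 12.62
position: [602.0, 215.3, 141.2]
ee_rot: [-0.001, 1.0, 0.001, 0.002]
contact_force: [1.7, 0.8, -1.6]
gripper_width: 57.1
grasp_force: 64.2
```

Request:
{"name": "send_rows", "arguments": {"targets": [{"x": -0.6, "y": -2.4, "z": 0, "ax": 0, "ay": 0, "az": 0, "gripper": 1}, {"x": 0, "y": -4, "z": 0, "ax": 0, "ay": 0, "az": 0, "gripper": 1}, {"x": 0, "y": -4, "z": 0, "ax": 0, "ay": 0, "az": 0, "gripper": 1}, {"x": 0, "y": -4, "z": 0, "ax": 0, "ay": 0, "az": 0, "gripper": 1}, {"x": 0, "y": -3.5, "z": 0, "ax": 0, "ay": 0, "az": 0, "gripper": 1}]}}

```text
clock: 13.03
position: [605.9, 33.8, 136.5]
ee_rot: [-0.0, 1.0, -0.0, -0.001]
contact_force: [1.1, 0.4, -0.3]
gripper_width: 57.0
grasp_force: 64.2
```

Request:
{"name": "send_rows", "arguments": {"targets": [{"x": 0, "y": 0, "z": 0, "ax": 0, "ay": 0, "az": 0, "gripper": 1}, {"x": 0, "y": 0, "z": 0, "ax": 0, "ay": 0, "az": 0, "gripper": 1}, {"x": 0, "y": 0, "z": 0, "ax": 0, "ay": 0, "az": 0, "gripper": 1}, {"x": 0, "y": 0, "z": 0, "ax": 0, "ay": 0, "az": 0, "gripper": 1}]}}

```text
clock: 13.37
position: [606.9, 36.8, 136.5]
ee_rot: [-0.001, 1.0, 0.0, -0.0]
contact_force: [0.6, 0.4, -1.1]
gripper_width: 57.3
grasp_force: 64.3
```

Request:
{"name": "send_rows", "arguments": {"targets": [{"x": -0.1, "y": 0, "z": 1.5, "ax": 0, "ay": 0, "az": 0, "gripper": 1}, {"x": 0, "y": 0, "z": 1.3, "ax": 0, "ay": 0, "az": 0, "gripper": 1}, {"x": 0, "y": 0, "z": 0.8, "ax": 0, "ay": 0, "az": 0, "gripper": 1}, {"x": 0, "y": 0, "z": 0.3, "ax": 0, "ay": 0, "az": 0, "gripper": 1}, {"x": 0, "y": 0, "z": 0.1, "ax": 0, "ay": 0, "az": 0, "gripper": 1}]}}

```text
clock: 13.78
position: [607.8, 36.8, 95.9]
ee_rot: [-0.001, 1.0, -0.0, -0.001]
contact_force: [-0.3, 1.5, -1.4]
gripper_width: 56.8
grasp_force: 64.3
```

Request:
{"name": "send_rows", "arguments": {"targets": [{"x": 0, "y": 0, "z": 0.1, "ax": 0, "ay": 0, "az": 0, "gripper": 1}, {"x": 0, "y": 0, "z": 0, "ax": 0, "ay": 0, "az": 0, "gripper": 1}, {"x": 0, "y": 0, "z": 0, "ax": 0, "ay": 0, "az": 0, "gripper": 1}]}}

```text
clock: 14.03
position: [608.5, 36.2, 96.2]
ee_rot: [-0.001, 1.0, 0.0, 0.001]
contact_force: [0.1, 0.7, -0.7]
gripper_width: 57.1
grasp_force: 64.3
```

Request:
{"name": "send_rows", "arguments": {"targets": [{"x": 0, "y": 0, "z": 0.1, "ax": 0, "ay": 0, "az": 0, "gripper": 1}, {"x": 0, "y": 0, "z": 0, "ax": 0, "ay": 0, "az": 0, "gripper": -1}, {"x": 0, "y": 0, "z": 0, "ax": 0, "ay": 0, "az": 0, "gripper": -1}, {"x": 0, "y": 0, "z": 0, "ax": 0, "ay": 0, "az": 0, "gripper": -1}, {"x": 0, "y": 0, "z": 0, "ax": 0, "ay": 0, "az": 0, "gripper": -1}]}}

```text
clock: 14.45
position: [608.1, 35.9, 94.7]
ee_rot: [-0.0, 1.0, 0.0, 0.0]
contact_force: [0.8, 0.1, -0.3]
gripper_width: 85.4
grasp_force: 0.0
```

Request:
{"name": "send_rows", "arguments": {"targets": [{"x": 0, "y": 0, "z": -1, "ax": 0, "ay": 0, "az": 0, "gripper": -1}, {"x": 0, "y": 0, "z": -2.4, "ax": 0, "ay": 0, "az": 0, "gripper": -1}, {"x": 0, "y": 0, "z": -4, "ax": 0, "ay": 0, "az": 0, "gripper": -1}, {"x": 0, "y": 0, "z": -3, "ax": 0, "ay": 0, "az": 0, "gripper": -1}, {"x": 0, "y": 0, "z": 0, "ax": 0, "ay": 0, "az": 0, "gripper": -1}]}}

```text
clock: 14.87
position: [612.4, 36.3, 207.5]
ee_rot: [-0.001, 1.0, 0.001, 0.008]
contact_force: [1.1, 0.6, 0.8]
gripper_width: 85.3
grasp_force: 0.0
```

Request:
{"name": "send_rows", "arguments": {"targets": [{"x": 3.6, "y": -1.9, "z": 0, "ax": 0, "ay": 0, "az": 0, "gripper": -1}, {"x": 3.6, "y": -2, "z": 0, "ax": 0, "ay": 0, "az": 0, "gripper": -1}, {"x": 3.6, "y": -2, "z": 0, "ax": 0, "ay": 0, "az": 0, "gripper": -1}, {"x": 3.6, "y": -2, "z": 0, "ax": 0, "ay": 0, "az": 0, "gripper": -1}, {"x": 3.2, "y": -1.7, "z": 0, "ax": 0, "ay": 0, "az": 0, "gripper": -1}]}}

```text
clock: 15.28
position: [429.8, -61.2, 198.9]
ee_rot: [-0.001, 1.0, 0.0, 0.0]
contact_force: [0.3, -0.4, 0.1]
gripper_width: 85.2
grasp_force: 0.0
```

Request:
{"name": "send_rows", "arguments": {"targets": [{"x": 0, "y": 0, "z": 0, "ax": 0, "ay": 0, "az": 0, "gripper": -1}, {"x": 0, "y": 0, "z": 0, "ax": 0, "ay": 0, "az": 0, "gripper": -1}, {"x": 0, "y": 0, "z": 0, "ax": 0, "ay": 0, "az": 0, "gripper": -1}, {"x": 0, "y": 0, "z": 0, "ax": 0, "ay": 0, "az": 0, "gripper": -1}]}}

```text
clock: 15.62
position: [433.3, -59.8, 199.0]
ee_rot: [-0.001, 1.0, 0.0, 0.001]
contact_force: [-0.2, 0.9, 0.8]
gripper_width: 85.7
grasp_force: 0.0
```

Run:
```python
from h import *
print(arm.read_state()['position'])
for c in ['wrist','scene']:
    p,d,m=shot(c,c+'4');print(c);knobs(p,d,m);berries(p,d,m)
    if c=='scene': disc(p,m,118,608,36)
```

```text
[433.25178566 -59.84139583 198.98487633]
wrist
knob px [322. 237.] z 128.0 mean [431.  -59.2 127.7] minC 431.6 -59.2 13.6
scene
knob px [ 89. 144.] z 156.0 mean [  82.4 -624.5  155.2] minC 74.8 -626.3 138.2
knob px [147. 197.] z 199.0 mean [ 472.5 -345.4  198.6] minC 471.9 -344.7 15.1
knob px [296. 218.] z 130.0 mean [436.4 -61.  128.8] minC 434.4 -60.3 14.1
knob px [225. 225.] z 219.0 mean [ 615.9 -173.   218.6] minC 614.1 -173.9 13.3
knob px [416. 332.] z 155.0 mean [794.2 120.2 155. ] minC 787.6 122.2 12.1
knob px [205. 338.] z 129.0 mean [ 784.7 -185.7  128.6] minC 783.9 -186.8 14.5
berry px [348. 238.] 34 depth [614.4  33.7 181. ] ray70 [611.6  34.3 179.4]
berry px [479. 251.] 19 depth [509.  310.8  78.1] ray70 [1267.6  -27.3  597.9]
berry px [469. 346.] 41 depth [753.8 221.3  63.4] ray70 [752.1 221.9  61.6]
disc fit [611.  34.  51.] minC ((610.636962890625, 33.84008026123047), 52.696163177490234) 825
```

View pics/scene4.png

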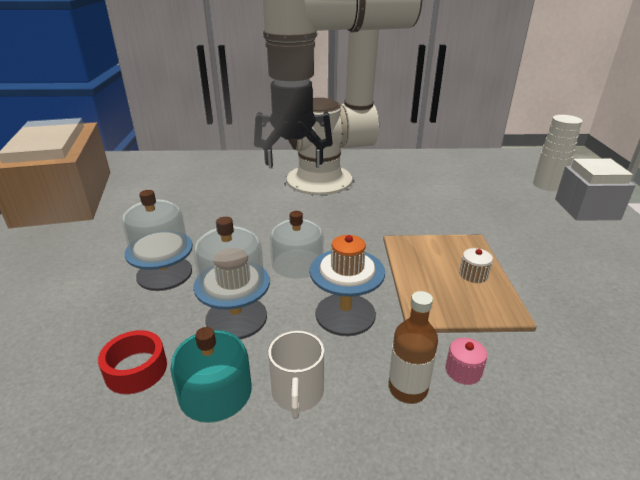

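Orange stands upright on the tall stand (348,255), with the cloche on the worktop at (296,247). Regrasping the cloche.

Request:
{"name": "send_rows", "arguments": {"targets": [{"x": 0.1, "y": 0, "z": 3, "ax": 0, "ay": 0, "az": 0, "gripper": -1}, {"x": 0, "y": 0, "z": 4, "ax": 0, "ay": 0, "az": 0, "gripper": -1}, {"x": 0, "y": 0, "z": 3, "ax": 0, "ay": 0, "az": 0, "gripper": -1}, {"x": 0, "y": 0, "z": 2, "ax": 0, "ay": 0, "az": 0, "gripper": -1}, {"x": 0, "y": 0, "z": 0.8, "ax": 0, "ay": 0, "az": 0, "gripper": -1}]}}

```text
clock: 16.13
position: [429.4, -60.2, 67.3]
ee_rot: [-0.0, 1.0, -0.001, -0.003]
contact_force: [0.6, 0.6, 0.5]
gripper_width: 85.7
grasp_force: 0.0
```

Request:
{"name": "send_rows", "arguments": {"targets": [{"x": 0, "y": 0, "z": 0, "ax": 0, "ay": 0, "az": 0, "gripper": -1}, {"x": 0, "y": 0, "z": 0, "ax": 0, "ay": 0, "az": 0, "gripper": -1}, {"x": 0, "y": 0, "z": 0, "ax": 0, "ay": 0, "az": 0, "gripper": -1}, {"x": 0, "y": 0, "z": 0, "ax": 0, "ay": 0, "az": 0, "gripper": -1}]}}

```text
clock: 16.47
position: [432.5, -59.9, 71.9]
ee_rot: [-0.001, 1.0, 0.0, 0.002]
contact_force: [-0.6, -0.0, -0.1]
gripper_width: 85.5
grasp_force: 0.0
```

Request:
{"name": "send_rows", "arguments": {"targets": [{"x": 0, "y": 0, "z": 0, "ax": 0, "ay": 0, "az": 0, "gripper": 1}, {"x": 0, "y": 0, "z": 0, "ax": 0, "ay": 0, "az": 0, "gripper": 1}, {"x": 0, "y": 0, "z": 0, "ax": 0, "ay": 0, "az": 0, "gripper": 1}, {"x": 0, "y": 0, "z": 0, "ax": 0, "ay": 0, "az": 0, "gripper": 1}, {"x": 0, "y": 0, "z": 0, "ax": 0, "ay": 0, "az": 0, "gripper": 1}]}}

```text
clock: 16.88
position: [431.4, -60.1, 70.8]
ee_rot: [-0.0, 1.0, 0.0, 0.0]
contact_force: [-0.7, 3.5, 2.8]
gripper_width: 26.7
grasp_force: 58.7
```

Request:
{"name": "send_rows", "arguments": {"targets": [{"x": 0, "y": 0, "z": 0, "ax": 0, "ay": 0, "az": 0, "gripper": 1}, {"x": 0, "y": 0, "z": 0, "ax": 0, "ay": 0, "az": 0, "gripper": 1}, {"x": 0, "y": 0, "z": -1, "ax": 0, "ay": 0, "az": 0, "gripper": 1}, {"x": 0, "y": 0, "z": -2, "ax": 0, "ay": 0, "az": 0, "gripper": 1}, {"x": 0, "y": 0, "z": -3, "ax": 0, "ay": 0, "az": 0, "gripper": 1}]}}

```text
clock: 17.3
position: [427.8, -60.6, 128.1]
ee_rot: [0.0, 1.0, -0.0, -0.005]
contact_force: [0.6, 0.1, -3.2]
gripper_width: 26.4
grasp_force: 59.3
```

Request:
{"name": "send_rows", "arguments": {"targets": [{"x": 0, "y": 0, "z": -4, "ax": 0, "ay": 0, "az": 0, "gripper": 1}, {"x": 0, "y": 0, "z": -4, "ax": 0, "ay": 0, "az": 0, "gripper": 1}, {"x": 0, "y": 0, "z": -4, "ax": 0, "ay": 0, "az": 0, "gripper": 1}, {"x": 0, "y": 0, "z": -3, "ax": 0, "ay": 0, "az": 0, "gripper": 1}, {"x": 0, "y": 0, "z": -1, "ax": 0, "ay": 0, "az": 0, "gripper": 1}]}}

```text
clock: 17.72
position: [432.8, -60.3, 294.9]
ee_rot: [-0.001, 1.0, 0.0, 0.004]
contact_force: [0.6, 0.0, -2.8]
gripper_width: 26.2
grasp_force: 59.6
```

Request:
{"name": "send_rows", "arguments": {"targets": [{"x": 0, "y": 0, "z": 0, "ax": 0, "ay": 0, "az": 0, "gripper": 1}, {"x": 0, "y": 0, "z": 0, "ax": 0, "ay": 0, "az": 0, "gripper": 1}]}}

```text
clock: 17.88
position: [429.8, -59.9, 288.3]
ee_rot: [-0.0, 1.0, 0.0, -0.002]
contact_force: [0.3, -0.6, -4.0]
gripper_width: 26.4
grasp_force: 59.5
```

Request:
{"name": "send_rows", "arguments": {"targets": [{"x": -2.5, "y": 1.4, "z": 0, "ax": 0, "ay": 0, "az": 0, "gripper": 1}, {"x": -3.6, "y": 2, "z": 0, "ax": 0, "ay": 0, "az": 0, "gripper": 1}, {"x": -3.6, "y": 2, "z": 0, "ax": 0, "ay": 0, "az": 0, "gripper": 1}, {"x": -3.6, "y": 2, "z": 0, "ax": 0, "ay": 0, "az": 0, "gripper": 1}, {"x": -2.8, "y": 1.5, "z": 0, "ax": 0, "ay": 0, "az": 0, "gripper": 1}]}}

```text
clock: 18.3
position: [592.8, 30.4, 285.4]
ee_rot: [-0.001, 1.0, -0.001, -0.004]
contact_force: [0.7, -0.8, -3.3]
gripper_width: 26.6
grasp_force: 59.5
```

Request:
{"name": "send_rows", "arguments": {"targets": [{"x": -1.4, "y": 0.7, "z": 0, "ax": 0, "ay": 0, "az": 0, "gripper": 1}, {"x": 0, "y": 0, "z": 0, "ax": 0, "ay": 0, "az": 0, "gripper": 1}, {"x": 0, "y": 0, "z": 0, "ax": 0, "ay": 0, "az": 0, "gripper": 1}, {"x": 0, "y": 0, "z": 0, "ax": 0, "ay": 0, "az": 0, "gripper": 1}, {"x": 0, "y": 0, "z": 0, "ax": 0, "ay": 0, "az": 0, "gripper": 1}]}}

```text
clock: 18.72
position: [604.8, 35.4, 289.3]
ee_rot: [-0.0, 1.0, -0.0, -0.001]
contact_force: [0.4, -0.4, -4.2]
gripper_width: 26.7
grasp_force: 59.6
```

Run:
```python
from h import *
print(arm.read_state()['position'])
p,d,m=shot('wrist','w5')
p,d,m=shot('scene','s5');knobs(p,d,m);berries(p,d,m)
```

```text
[604.81257172  35.40928315 289.26938221]
knob px [ 89. 144.] z 156.0 mean [  70.8 -626.7  155.6] minC 72.5 -626.4 132.7
knob px [352. 150.] z 348.0 mean [611.2  33.8 347.4] minC 608.9 34.1 13.9
knob px [147. 197.] z 199.0 mean [ 472.4 -345.   198.6] minC 471.8 -345.9 13.4
knob px [225. 225.] z 219.0 mean [ 616.4 -173.1  218.5] minC 614.5 -172.4 13.9
knob px [417. 332.] z 154.0 mean [794.2 120.2 154. ] minC 788.2 122.0 12.1
knob px [205. 338.] z 129.0 mean [ 784.6 -185.6  128.6] minC 783.5 -187.2 14.1
berry px [348. 238.] 33 depth [614.6  33.5 181.1] ray70 [613.   34.3 180.5]
berry px [479. 251.] 19 depth [509.2 311.1  77.6] ray70 [506.6 312.   76.2]
berry px [469. 346.] 42 depth [753.4 220.7  62.5] ray70 [753.1 221.5  62.4]
```

Request:
{"name": "send_rows", "arguments": {"targets": [{"x": -0.2, "y": 0, "z": 1.5, "ax": 0, "ay": 0, "az": 0, "gripper": 1}, {"x": 0, "y": 0, "z": 2, "ax": 0, "ay": 0, "az": 0, "gripper": 1}, {"x": 0, "y": 0, "z": 2, "ax": 0, "ay": 0, "az": 0, "gripper": 1}, {"x": 0, "y": 0, "z": 1.5, "ax": 0, "ay": 0, "az": 0, "gripper": 1}, {"x": 0, "y": 0, "z": 1, "ax": 0, "ay": 0, "az": 0, "gripper": 1}]}}

```text
clock: 19.23
position: [606.6, 35.5, 209.0]
ee_rot: [-0.0, 1.0, -0.0, -0.001]
contact_force: [-0.3, -0.4, -3.8]
gripper_width: 26.5
grasp_force: 59.6
```

Request:
{"name": "send_rows", "arguments": {"targets": [{"x": 0, "y": 0, "z": 0.6, "ax": 0, "ay": 0, "az": 0, "gripper": 1}, {"x": 0, "y": 0, "z": 0.2, "ax": 0, "ay": 0, "az": 0, "gripper": 1}, {"x": 0, "y": 0, "z": 0, "ax": 0, "ay": 0, "az": 0, "gripper": 1}, {"x": 0, "y": 0, "z": 0, "ax": 0, "ay": 0, "az": 0, "gripper": 1}, {"x": 0, "y": 0, "z": 0, "ax": 0, "ay": 0, "az": 0, "gripper": 1}]}}

```text
clock: 19.65
position: [608.7, 36.1, 203.7]
ee_rot: [-0.001, 1.0, 0.0, 0.001]
contact_force: [-0.3, 0.8, -3.7]
gripper_width: 26.4
grasp_force: 59.6
```

Request:
{"name": "send_rows", "arguments": {"targets": [{"x": 0.1, "y": 0, "z": 0.5, "ax": 0, "ay": 0, "az": 0, "gripper": 1}, {"x": 0, "y": 0, "z": 0.4, "ax": 0, "ay": 0, "az": 0, "gripper": 1}, {"x": 0, "y": 0, "z": 0.4, "ax": 0, "ay": 0, "az": 0, "gripper": 1}, {"x": 0, "y": 0, "z": 0.3, "ax": 0, "ay": 0, "az": 0, "gripper": 1}, {"x": 0, "y": 0, "z": 0.2, "ax": 0, "ay": 0, "az": 0, "gripper": 1}]}}

```text
clock: 20.07
position: [606.7, 35.9, 183.7]
ee_rot: [-0.0, 1.0, -0.0, -0.001]
contact_force: [-0.9, -0.4, -3.7]
gripper_width: 26.6
grasp_force: 59.6
```

Request:
{"name": "send_rows", "arguments": {"targets": [{"x": 0, "y": 0, "z": 0.2, "ax": 0, "ay": 0, "az": 0, "gripper": 1}, {"x": 0, "y": 0, "z": 0, "ax": 0, "ay": 0, "az": 0, "gripper": 1}, {"x": 0, "y": 0, "z": 0, "ax": 0, "ay": 0, "az": 0, "gripper": 1}]}}

```text
clock: 20.32
position: [607.1, 35.9, 182.4]
ee_rot: [-0.0, 1.0, -0.0, -0.0]
contact_force: [-0.1, -0.5, -2.8]
gripper_width: 26.1
grasp_force: 59.6
```

Request:
{"name": "send_rows", "arguments": {"targets": [{"x": 0, "y": 0, "z": 0.1, "ax": 0, "ay": 0, "az": 0, "gripper": 1}, {"x": 0, "y": 0, "z": 0, "ax": 0, "ay": 0, "az": 0, "gripper": 1}, {"x": 0, "y": 0, "z": 0.05, "ax": 0, "ay": 0, "az": 0, "gripper": 1}, {"x": 0, "y": 0, "z": 0, "ax": 0, "ay": 0, "az": 0, "gripper": 1}, {"x": 0, "y": 0, "z": 0, "ax": 0, "ay": 0, "az": 0, "gripper": 1}]}}

```text
clock: 20.73
position: [607.1, 36.0, 181.1]
ee_rot: [-0.0, 1.0, 0.0, 0.0]
contact_force: [-0.5, -0.5, -3.6]
gripper_width: 27.0
grasp_force: 59.6
```

Request:
{"name": "send_rows", "arguments": {"targets": [{"x": 0, "y": 0, "z": 0.05, "ax": 0, "ay": 0, "az": 0, "gripper": 1}, {"x": 0, "y": 0, "z": 0, "ax": 0, "ay": 0, "az": 0, "gripper": -1}, {"x": 0, "y": 0, "z": 0, "ax": 0, "ay": 0, "az": 0, "gripper": -1}, {"x": 0, "y": 0, "z": 0, "ax": 0, "ay": 0, "az": 0, "gripper": -1}, {"x": 0, "y": 0, "z": 0, "ax": 0, "ay": 0, "az": 0, "gripper": -1}]}}

```text
clock: 21.15
position: [607.4, 36.0, 181.1]
ee_rot: [-0.001, 1.0, 0.0, 0.001]
contact_force: [-0.9, -0.2, 0.4]
gripper_width: 73.4
grasp_force: 0.0
```

Request:
{"name": "send_rows", "arguments": {"targets": [{"x": 0, "y": 0, "z": 0, "ax": 0, "ay": 0, "az": 0, "gripper": -1}, {"x": 0, "y": 0, "z": -1, "ax": 0, "ay": 0, "az": 0, "gripper": -1}, {"x": 0, "y": 0, "z": -3, "ax": 0, "ay": 0, "az": 0, "gripper": -1}, {"x": 0, "y": 0, "z": -3, "ax": 0, "ay": 0, "az": 0, "gripper": -1}, {"x": 0, "y": 0, "z": -0.5, "ax": 0, "ay": 0, "az": 0, "gripper": -1}]}}

```text
clock: 21.57
position: [610.0, 35.9, 262.7]
ee_rot: [-0.001, 1.0, 0.0, 0.006]
contact_force: [1.4, -0.5, 1.7]
gripper_width: 85.1
grasp_force: 0.0
```

Request:
{"name": "send_rows", "arguments": {"targets": [{"x": -0.4, "y": -4, "z": 0, "ax": 0, "ay": 0, "az": 0, "gripper": -1}, {"x": 0, "y": -4.1, "z": 0, "ax": 0, "ay": 0, "az": 0, "gripper": -1}, {"x": 0, "y": -4.1, "z": 0, "ax": 0, "ay": 0, "az": 0, "gripper": -1}, {"x": 0, "y": -4.1, "z": 0, "ax": 0, "ay": 0, "az": 0, "gripper": -1}, {"x": 0, "y": -4.1, "z": 0, "ax": 0, "ay": 0, "az": 0, "gripper": -1}]}}

```text
clock: 21.98
position: [611.2, -169.7, 256.7]
ee_rot: [-0.001, 1.0, -0.0, 0.001]
contact_force: [0.2, 0.1, 0.9]
gripper_width: 85.4
grasp_force: 0.0
```

Request:
{"name": "send_rows", "arguments": {"targets": [{"x": 0, "y": -0.4, "z": 0, "ax": 0, "ay": 0, "az": 0, "gripper": -1}, {"x": 0, "y": 0, "z": 0, "ax": 0, "ay": 0, "az": 0, "gripper": -1}, {"x": 0, "y": 0, "z": 0, "ax": 0, "ay": 0, "az": 0, "gripper": -1}, {"x": 0, "y": 0, "z": 0, "ax": 0, "ay": 0, "az": 0, "gripper": -1}]}}

```text
clock: 22.32
position: [611.4, -171.0, 255.9]
ee_rot: [-0.001, 1.0, 0.0, 0.0]
contact_force: [0.7, 1.0, 0.8]
gripper_width: 85.1
grasp_force: 0.0
```

Run:
```python
from h import *
print(arm.read_state()['position'])
for c in ['wrist','scene','top']:
    p,d,m=shot(c,c+'6');print(c);knobs(p,d,m);berries(p,d,m)
```

```text
[ 611.41537178 -170.99839957  255.92725141]
wrist
knob px [319. 257.] z 219.0 mean [ 610.4 -172.   218. ] minC 611.1 -171.8 13.5
knob px [203. 333.] z 294.0 mean [ 608.9 -213.4  292.6] minC 609.4 -213.3 5.2
knob px [625. 367.] z 109.0 mean [758.7 106.  108.7] minC 758.5 107.0 5.9
knob px [622. 392.] z 132.0 mean [775.9 103.2 130.7] minC 775.3 103.5 8.0
knob px [305. 397.] z 129.0 mean [ 779.6 -184.4  128. ] minC 781.2 -183.9 13.8
scene
knob px [ 89. 143.] z 156.0 mean [  82.3 -624.6  155.1] minC 79.3 -625.1 142.3
knob px [147. 197.] z 199.0 mean [ 472.5 -345.3  198.7] minC 471.6 -345.6 14.1
knob px [350. 213.] z 239.0 mean [612.2  34.9 238.2] minC 609.9 35.7 13.9
knob px [225. 225.] z 219.0 mean [ 616.2 -173.3  218.5] minC 614.7 -174.2 13.2
knob px [417. 332.] z 156.0 mean [793.8 119.3 155.6] minC 789.0 121.6 11.9
knob px [205. 338.] z 129.0 mean [ 784.7 -185.7  128.7] minC 782.3 -185.6 15.0
berry px [479. 251.] 19 depth [509.  310.3  78.2] ray70 [504.8 312.8  75. ]
berry px [469. 346.] 41 depth [753.3 221.3  63.4] ray70 [751.8 222.1  61.2]
top
knob px [443. 160.] z 637.0 mean [ 611.
[... 268 characters left out ...]
nob px [420. 174.] z 631.0 mean [ 591.4 -140.8  628.8] minC 591.1 -140.2 5.5
knob px [477. 285.] z 199.0 mean [ 468.9 -343.   197.9] minC 467.7 -343.1 13.1
knob px [291. 355.] z 690.0 mean [ 3.787e+02 -4.000e-01  6.890e+02] minC 379.4 1.3 13.3
knob px [270. 455.] z 707.0 mean [281.8  22.4 705.3] minC 281.3 22.5 6.3
knob px [287. 458.] z 714.0 mean [282.5   4.4 712.5] minC 282.7 4.6 12.4
knob px [324. 458.] z 712.0 mean [283.2 -18.3 710.9] minC 282.5 -19.6 12.1
berry px [226. 165.] 18 depth [750.5 223.9  64.2] ray70 [ 445.1  -29.1 1196.3]
berry px [460. 191.] 46 depth [ 698.5 -348.9   45.6] ray70 [ 573.1 -191.   620.1]
berry px [182. 264.] 9 depth [506.  313.4  79.2] ray70 [506.4 314.1  76.7]
```

View pics/scene6.png

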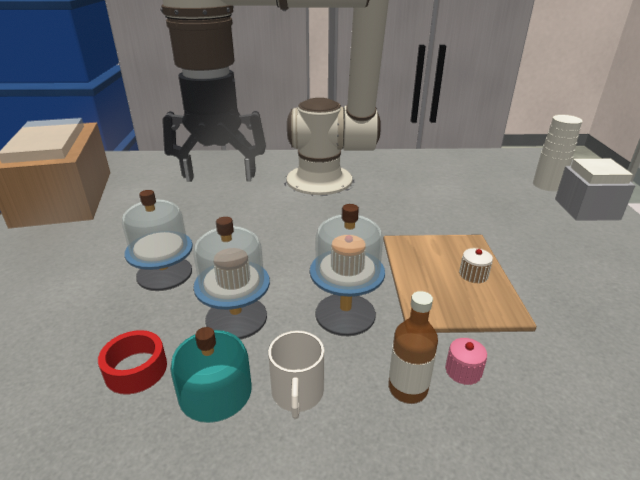

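The tall stand is done: the orange cake is under a level cloche at (349,250). Now the mid cloche, with its knob at (611,-172).

Request:
{"name": "send_rows", "arguments": {"targets": [{"x": 0, "y": -0.1, "z": 3, "ax": 0, "ay": 0, "az": 0, "gripper": -1}, {"x": 0, "y": 0, "z": 3, "ax": 0, "ay": 0, "az": 0, "gripper": -1}, {"x": 0, "y": 0, "z": 2, "ax": 0, "ay": 0, "az": 0, "gripper": -1}, {"x": 0, "y": 0, "z": 1.4, "ax": 0, "ay": 0, "az": 0, "gripper": -1}, {"x": 0, "y": 0, "z": 0, "ax": 0, "ay": 0, "az": 0, "gripper": -1}]}}

```text
clock: 22.88
position: [609.1, -171.5, 157.7]
ee_rot: [-0.001, 1.0, 0.001, -0.004]
contact_force: [0.1, -0.1, -0.1]
gripper_width: 85.4
grasp_force: 0.0
```

Request:
{"name": "send_rows", "arguments": {"targets": [{"x": 0, "y": 0, "z": 0, "ax": 0, "ay": 0, "az": 0, "gripper": -1}, {"x": 0, "y": 0, "z": 0, "ax": 0, "ay": 0, "az": 0, "gripper": -1}, {"x": 0, "y": 0, "z": 0, "ax": 0, "ay": 0, "az": 0, "gripper": -1}, {"x": 0, "y": 0, "z": 0, "ax": 0, "ay": 0, "az": 0, "gripper": -1}]}}

```text
clock: 23.22
position: [612.1, -172.9, 163.1]
ee_rot: [-0.001, 1.0, -0.0, 0.001]
contact_force: [0.3, 0.6, -0.3]
gripper_width: 85.3
grasp_force: 0.0
```

Request:
{"name": "send_rows", "arguments": {"targets": [{"x": 0, "y": 0, "z": 0.1, "ax": 0, "ay": 0, "az": 0, "gripper": 1}, {"x": 0, "y": 0, "z": 0, "ax": 0, "ay": 0, "az": 0, "gripper": 1}, {"x": 0, "y": 0, "z": 0, "ax": 0, "ay": 0, "az": 0, "gripper": 1}, {"x": 0, "y": 0, "z": 0, "ax": 0, "ay": 0, "az": 0, "gripper": 1}, {"x": 0, "y": 0, "z": 0, "ax": 0, "ay": 0, "az": 0, "gripper": 1}]}}

```text
clock: 23.63
position: [611.4, -172.9, 160.7]
ee_rot: [-0.0, 1.0, 0.0, 0.0]
contact_force: [-0.7, 4.7, 2.3]
gripper_width: 26.6
grasp_force: 58.8
```

Request:
{"name": "send_rows", "arguments": {"targets": [{"x": 0, "y": 0, "z": 0, "ax": 0, "ay": 0, "az": 0, "gripper": 1}, {"x": 0, "y": 0, "z": 0, "ax": 0, "ay": 0, "az": 0, "gripper": 1}, {"x": 0, "y": 0, "z": 0, "ax": 0, "ay": 0, "az": 0, "gripper": 1}, {"x": 0, "y": 0, "z": 0, "ax": 0, "ay": 0, "az": 0, "gripper": 1}]}}

```text
clock: 23.97
position: [611.3, -172.9, 160.7]
ee_rot: [-0.001, 1.0, 0.0, 0.0]
contact_force: [-0.9, 1.3, 1.6]
gripper_width: 26.5
grasp_force: 58.9
```

Request:
{"name": "send_rows", "arguments": {"targets": [{"x": 0, "y": 0, "z": -0.5, "ax": 0, "ay": 0, "az": 0, "gripper": 1}, {"x": 0, "y": 0, "z": -1.5, "ax": 0, "ay": 0, "az": 0, "gripper": 1}, {"x": 0, "y": 0, "z": -2.5, "ax": 0, "ay": 0, "az": 0, "gripper": 1}, {"x": 0, "y": 0, "z": -2.5, "ax": 0, "ay": 0, "az": 0, "gripper": 1}, {"x": 0, "y": 0, "z": -1.5, "ax": 0, "ay": 0, "az": 0, "gripper": 1}]}}

```text
clock: 24.38
position: [611.5, -173.4, 247.2]
ee_rot: [-0.0, 1.0, -0.0, 0.001]
contact_force: [0.2, -0.6, -2.4]
gripper_width: 26.7
grasp_force: 59.5
```

Request:
{"name": "send_rows", "arguments": {"targets": [{"x": 0, "y": 0, "z": 0, "ax": 0, "ay": 0, "az": 0, "gripper": 1}, {"x": 2.5, "y": 1.6, "z": 0, "ax": 0, "ay": 0, "az": 0, "gripper": 1}, {"x": 3.4, "y": 2.2, "z": 0, "ax": 0, "ay": 0, "az": 0, "gripper": 1}, {"x": 3.4, "y": 2.2, "z": 0, "ax": 0, "ay": 0, "az": 0, "gripper": 1}, {"x": 3.4, "y": 2.2, "z": 0, "ax": 0, "ay": 0, "az": 0, "gripper": 1}]}}

```text
clock: 24.8
position: [481.2, -90.5, 242.6]
ee_rot: [0.0, 1.0, 0.0, -0.003]
contact_force: [0.4, 2.2, -3.3]
gripper_width: 26.8
grasp_force: 59.8
```

Request:
{"name": "send_rows", "arguments": {"targets": [{"x": 3.4, "y": 2.1, "z": 1, "ax": 0, "ay": 0, "az": 0, "gripper": 1}, {"x": 1.8, "y": 1, "z": 3, "ax": 0, "ay": 0, "az": 0, "gripper": 1}, {"x": 0, "y": 0, "z": 3, "ax": 0, "ay": 0, "az": 0, "gripper": 1}, {"x": 0, "y": 0, "z": 3, "ax": 0, "ay": 0, "az": 0, "gripper": 1}, {"x": 0, "y": 0, "z": 2.5, "ax": 0, "ay": 0, "az": 0, "gripper": 1}]}}

```text
clock: 25.22
position: [429.4, -60.2, 117.8]
ee_rot: [-0.0, 1.0, 0.0, -0.002]
contact_force: [1.0, 0.5, -4.7]
gripper_width: 26.4
grasp_force: 59.9
```

Request:
{"name": "send_rows", "arguments": {"targets": [{"x": 0, "y": 0, "z": 1.5, "ax": 0, "ay": 0, "az": 0, "gripper": 1}, {"x": 0, "y": 0, "z": 0, "ax": 0, "ay": 0, "az": 0, "gripper": 1}, {"x": 0, "y": 0, "z": 0, "ax": 0, "ay": 0, "az": 0, "gripper": 1}, {"x": 0, "y": 0, "z": 0, "ax": 0, "ay": 0, "az": 0, "gripper": 1}]}}

```text
clock: 25.55
position: [432.7, -60.2, 106.0]
ee_rot: [-0.001, 1.0, -0.0, 0.0]
contact_force: [-0.0, 1.3, -3.1]
gripper_width: 26.5
grasp_force: 59.8
```

Request:
{"name": "send_rows", "arguments": {"targets": [{"x": 0, "y": 0, "z": 1.5, "ax": 0, "ay": 0, "az": 0, "gripper": 1}, {"x": 0, "y": 0, "z": 1, "ax": 0, "ay": 0, "az": 0, "gripper": 1}, {"x": 0, "y": 0, "z": 0.6, "ax": 0, "ay": 0, "az": 0, "gripper": 1}, {"x": 0, "y": 0, "z": 0.2, "ax": 0, "ay": 0, "az": 0, "gripper": 1}, {"x": 0, "y": 0, "z": 0.1, "ax": 0, "ay": 0, "az": 0, "gripper": 1}]}}

```text
clock: 25.97
position: [432.7, -60.1, 72.0]
ee_rot: [-0.001, 1.0, 0.0, 0.001]
contact_force: [-0.2, 0.5, -3.7]
gripper_width: 26.4
grasp_force: 60.1
```

Request:
{"name": "send_rows", "arguments": {"targets": [{"x": 0, "y": 0, "z": 0.1, "ax": 0, "ay": 0, "az": 0, "gripper": 1}, {"x": 0, "y": 0, "z": 0.05, "ax": 0, "ay": 0, "az": 0, "gripper": 1}, {"x": 0, "y": 0, "z": 0, "ax": 0, "ay": 0, "az": 0, "gripper": 1}, {"x": 0, "y": 0, "z": 0, "ax": 0, "ay": 0, "az": 0, "gripper": 1}]}}

```text
clock: 26.3
position: [432.9, -60.0, 70.7]
ee_rot: [-0.001, 1.0, 0.0, 0.001]
contact_force: [0.4, 1.2, -1.5]
gripper_width: 26.5
grasp_force: 60.3
```

Request:
{"name": "send_rows", "arguments": {"targets": [{"x": 0, "y": 0, "z": 0, "ax": 0, "ay": 0, "az": 0, "gripper": -1}, {"x": 0, "y": 0, "z": 0, "ax": 0, "ay": 0, "az": 0, "gripper": -1}, {"x": 0, "y": 0, "z": 0, "ax": 0, "ay": 0, "az": 0, "gripper": -1}, {"x": 0, "y": 0, "z": 0, "ax": 0, "ay": 0, "az": 0, "gripper": -1}, {"x": 0, "y": 0, "z": -1, "ax": 0, "ay": 0, "az": 0, "gripper": -1}]}}

```text
clock: 26.72
position: [430.9, -60.4, 78.9]
ee_rot: [-0.0, 1.0, -0.0, -0.002]
contact_force: [0.6, 0.3, 0.2]
gripper_width: 84.2
grasp_force: 0.0
```

Request:
{"name": "send_rows", "arguments": {"targets": [{"x": 0, "y": 0, "z": -2.5, "ax": 0, "ay": 0, "az": 0, "gripper": -1}, {"x": 0, "y": 0, "z": -4, "ax": 0, "ay": 0, "az": 0, "gripper": -1}, {"x": 0, "y": 0, "z": -4, "ax": 0, "ay": 0, "az": 0, "gripper": -1}, {"x": 0, "y": 0, "z": -3, "ax": 0, "ay": 0, "az": 0, "gripper": -1}, {"x": -2.5, "y": -1.4, "z": 0, "ax": 0, "ay": 0, "az": 0, "gripper": -1}]}}

```text
clock: 27.13
position: [458.7, -73.5, 223.1]
ee_rot: [-0.002, 1.0, 0.001, 0.007]
contact_force: [1.0, 0.8, -0.2]
gripper_width: 85.4
grasp_force: 0.0
```

Request:
{"name": "send_rows", "arguments": {"targets": [{"x": -3.4, "y": -2.2, "z": 0, "ax": 0, "ay": 0, "az": 0, "gripper": -1}, {"x": -3.4, "y": -2.2, "z": 0, "ax": 0, "ay": 0, "az": 0, "gripper": -1}, {"x": -3.4, "y": -2.2, "z": 0, "ax": 0, "ay": 0, "az": 0, "gripper": -1}, {"x": -3.4, "y": -2.2, "z": 0, "ax": 0, "ay": 0, "az": 0, "gripper": -1}, {"x": -1.8, "y": -1, "z": 0, "ax": 0, "ay": 0, "az": 0, "gripper": -1}]}}

```text
clock: 27.55
position: [614.0, -174.5, 213.8]
ee_rot: [0.0, 1.0, -0.0, -0.0]
contact_force: [0.6, -0.1, 0.3]
gripper_width: 85.4
grasp_force: 0.0
```

Request:
{"name": "send_rows", "arguments": {"targets": [{"x": 0, "y": 0, "z": 0, "ax": 0, "ay": 0, "az": 0, "gripper": -1}, {"x": 0, "y": 0, "z": 0, "ax": 0, "ay": 0, "az": 0, "gripper": -1}, {"x": 0, "y": 0, "z": 0, "ax": 0, "ay": 0, "az": 0, "gripper": -1}, {"x": 0, "y": 0, "z": 0, "ax": 0, "ay": 0, "az": 0, "gripper": -1}]}}

```text
clock: 27.88
position: [610.4, -171.5, 215.4]
ee_rot: [-0.001, 1.0, 0.0, -0.0]
contact_force: [-0.6, 0.3, -0.3]
gripper_width: 85.2
grasp_force: 0.0
```

Run:
```python
from h import *
print(arm.read_state()['position'])
p,d,m=shot('wrist','w7');P=cloud(d,m);h=cv2.cvtColor(p,cv2.COLOR_RGB2HSV).astype(int)
M=(np.hypot(P[...,0]-612,P[...,1]+172)<60)&(P[...,2]>138)&(P[...,2]<160)
q=P[M][:,:2].astype(np.float32);print('brown',len(q),cv2.minEnclosingCircle(cv2.convexHull(q)),np.median(P[M],0))
disc(p,m,98,612,-172)
p,d,m=shot('scene','s7');knobs(p,d,m);berries(p,d,m)
```

```text
[ 610.39828475 -171.46662403  215.40952378]
brown 6947 ((617.1649780273438, -167.60861206054688), 29.93903923034668) [ 613.62968509 -167.94868799  151.94909861]
disc fit [ 612.2 -172.5   48.8] minC ((612.1138916015625, -172.73374938964844), 49.14057922363281) 6942
knob px [ 89. 144.] z 156.0 mean [  87.9 -623.5  155. ] minC 81.9 -624.2 143.7
knob px [147. 197.] z 199.0 mean [ 472.3 -345.3  198.6] minC 470.2 -346.1 14.0
knob px [350. 213.] z 239.0 mean [612.4  35.  238.3] minC 611.4 36.0 14.1
knob px [296. 218.] z 129.0 mean [437.9 -61.7 128.5] minC 435.5 -61.2 13.5
knob px [230. 258.] z 154.0 mean [ 622.5 -168.8  152.9] minC 620.1 -169.5 26.7
knob px [416. 331.] z 157.0 mean [794.1 120.  156.5] minC 788.4 121.8 11.9
knob px [205. 338.] z 129.0 mean [ 784.7 -185.6  128.6] minC 783.2 -186.1 14.2
berry px [479. 251.] 19 depth [509.4 309.9  78.1] ray70 [1267.6  -27.3  597.9]
berry px [469. 346.] 41 depth [753.5 221.3  63.3] ray70 [751.5 222.2  60.9]
```

View pics/w7.png

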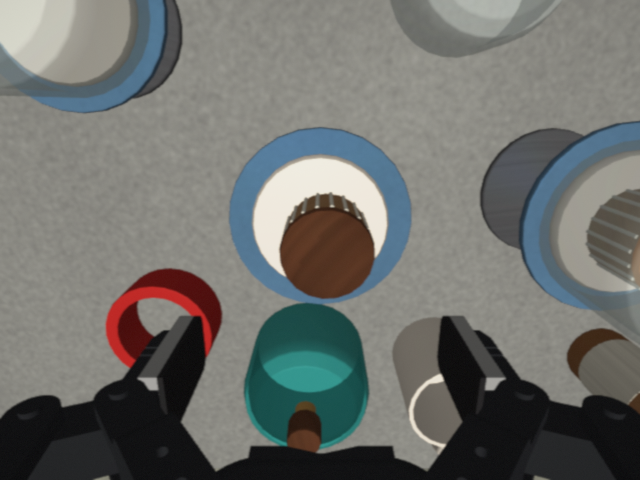

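The brown cake stands bare at (328,250), slightly off centre at world (617,-168). The mid disc centre is (612,-172.5).

Request:
{"name": "send_rows", "arguments": {"targets": [{"x": -0.6, "y": 0.4, "z": 0, "ax": 0, "ay": 0, "az": 0, "gripper": -1}, {"x": 0, "y": 0, "z": 3, "ax": 0, "ay": 0, "az": 0, "gripper": -1}, {"x": 0, "y": 0, "z": 3, "ax": 0, "ay": 0, "az": 0, "gripper": -1}, {"x": 0, "y": 0, "z": 2, "ax": 0, "ay": 0, "az": 0, "gripper": -1}, {"x": 0, "y": 0, "z": 0, "ax": 0, "ay": 0, "az": 0, "gripper": -1}]}}

```text
clock: 28.4
position: [614.1, -166.7, 130.1]
ee_rot: [-0.0, 1.0, 0.001, -0.005]
contact_force: [0.1, 0.2, -1.0]
gripper_width: 85.4
grasp_force: 0.0
```

Request:
{"name": "send_rows", "arguments": {"targets": [{"x": 0, "y": 0, "z": 2.5, "ax": 0, "ay": 0, "az": 0, "gripper": -1}, {"x": 0, "y": 0, "z": 2, "ax": 0, "ay": 0, "az": 0, "gripper": -1}, {"x": 0, "y": 0, "z": 1.2, "ax": 0, "ay": 0, "az": 0, "gripper": -1}, {"x": 0, "y": 0, "z": 0, "ax": 0, "ay": 0, "az": 0, "gripper": -1}, {"x": 0, "y": 0, "z": 0, "ax": 0, "ay": 0, "az": 0, "gripper": -1}]}}

```text
clock: 28.82
position: [617.9, -168.0, 78.9]
ee_rot: [-0.001, 1.0, -0.0, 0.0]
contact_force: [0.6, 0.6, 0.6]
gripper_width: 85.3
grasp_force: 0.0
```

Request:
{"name": "send_rows", "arguments": {"targets": [{"x": 0, "y": 0, "z": 0, "ax": 0, "ay": 0, "az": 0, "gripper": -1}, {"x": 0, "y": 0, "z": 0, "ax": 0, "ay": 0, "az": 0, "gripper": -1}]}}

```text
clock: 28.98
position: [618.5, -168.1, 80.0]
ee_rot: [-0.001, 1.0, -0.0, 0.002]
contact_force: [-0.5, 0.9, 0.4]
gripper_width: 85.3
grasp_force: 0.0
```

Request:
{"name": "send_rows", "arguments": {"targets": [{"x": 0, "y": 0, "z": 0.4, "ax": 0, "ay": 0, "az": 0, "gripper": -1}, {"x": 0, "y": 0, "z": 0, "ax": 0, "ay": 0, "az": 0, "gripper": 1}, {"x": 0, "y": 0, "z": 0, "ax": 0, "ay": 0, "az": 0, "gripper": 1}, {"x": 0, "y": 0, "z": 0, "ax": 0, "ay": 0, "az": 0, "gripper": 1}, {"x": 0, "y": 0, "z": 0, "ax": 0, "ay": 0, "az": 0, "gripper": 1}]}}

```text
clock: 29.4
position: [617.6, -168.0, 74.5]
ee_rot: [-0.001, 1.0, -0.0, 0.0]
contact_force: [0.2, 0.9, 1.3]
gripper_width: 57.1
grasp_force: 63.9
```

Request:
{"name": "send_rows", "arguments": {"targets": [{"x": 0, "y": 0, "z": 0, "ax": 0, "ay": 0, "az": 0, "gripper": 1}, {"x": 0, "y": 0, "z": 0, "ax": 0, "ay": 0, "az": 0, "gripper": 1}]}}

```text
clock: 29.57
position: [617.6, -168.0, 74.5]
ee_rot: [-0.001, 1.0, -0.0, 0.0]
contact_force: [0.0, 0.6, 3.2]
gripper_width: 57.0
grasp_force: 63.8
```

Request:
{"name": "send_rows", "arguments": {"targets": [{"x": 0, "y": 0, "z": -1, "ax": 0, "ay": 0, "az": 0, "gripper": 1}, {"x": 0, "y": 0, "z": -3, "ax": 0, "ay": 0, "az": 0, "gripper": 1}, {"x": 0, "y": 0, "z": -4, "ax": 0, "ay": 0, "az": 0, "gripper": 1}, {"x": 0, "y": 0, "z": -4, "ax": 0, "ay": 0, "az": 0, "gripper": 1}, {"x": 0, "y": 0, "z": -4, "ax": 0, "ay": 0, "az": 0, "gripper": 1}]}}

```text
clock: 29.98
position: [616.4, -168.0, 235.7]
ee_rot: [-0.0, 1.0, 0.0, -0.001]
contact_force: [0.5, -0.4, -0.6]
gripper_width: 56.6
grasp_force: 64.1
```

Request:
{"name": "send_rows", "arguments": {"targets": [{"x": 1.6, "y": 3.5, "z": 0, "ax": 0, "ay": 0, "az": 0, "gripper": 1}, {"x": 1.6, "y": 3.5, "z": 0, "ax": 0, "ay": 0, "az": 0, "gripper": 1}, {"x": 1.6, "y": 3.5, "z": 0, "ax": 0, "ay": 0, "az": 0, "gripper": 1}, {"x": 1.6, "y": 3.5, "z": 0, "ax": 0, "ay": 0, "az": 0, "gripper": 1}, {"x": 1.6, "y": 3.5, "z": 0, "ax": 0, "ay": 0, "az": 0, "gripper": 1}]}}

```text
clock: 30.4
position: [535.5, 8.0, 234.1]
ee_rot: [-0.0, 1.0, 0.0, -0.0]
contact_force: [1.0, 0.8, -0.7]
gripper_width: 57.0
grasp_force: 64.1
```

Request:
{"name": "send_rows", "arguments": {"targets": [{"x": 1.6, "y": 3.5, "z": 0, "ax": 0, "ay": 0, "az": 0, "gripper": 1}, {"x": 1.6, "y": 3.5, "z": 0, "ax": 0, "ay": 0, "az": 0, "gripper": 1}, {"x": 1.6, "y": 3.5, "z": 0, "ax": 0, "ay": 0, "az": 0, "gripper": 1}, {"x": 1.6, "y": 3.5, "z": 0, "ax": 0, "ay": 0, "az": 0, "gripper": 1}, {"x": 1.6, "y": 3.5, "z": 0, "ax": 0, "ay": 0, "az": 0, "gripper": 1}]}}

```text
clock: 30.82
position: [455.3, 183.0, 234.3]
ee_rot: [-0.0, 1.0, 0.0, -0.0]
contact_force: [1.2, 0.6, -0.8]
gripper_width: 56.4
grasp_force: 64.1
```

Request:
{"name": "send_rows", "arguments": {"targets": [{"x": 1.6, "y": 3.5, "z": 0, "ax": 0, "ay": 0, "az": 0, "gripper": 1}, {"x": 0, "y": 0, "z": 3, "ax": 0, "ay": 0, "az": 0, "gripper": 1}, {"x": 0, "y": 0, "z": 4, "ax": 0, "ay": 0, "az": 0, "gripper": 1}, {"x": 0, "y": 0, "z": 4, "ax": 0, "ay": 0, "az": 0, "gripper": 1}, {"x": 0, "y": 0, "z": 4, "ax": 0, "ay": 0, "az": 0, "gripper": 1}]}}

```text
clock: 31.23
position: [440.4, 217.1, 83.3]
ee_rot: [-0.001, 1.0, 0.001, 0.001]
contact_force: [0.6, 0.7, -0.6]
gripper_width: 56.8
grasp_force: 64.2
```

Request:
{"name": "send_rows", "arguments": {"targets": [{"x": 0, "y": 0, "z": 3, "ax": 0, "ay": 0, "az": 0, "gripper": 1}, {"x": 0, "y": 0, "z": 2, "ax": 0, "ay": 0, "az": 0, "gripper": 1}, {"x": 0, "y": 0, "z": 0, "ax": 0, "ay": 0, "az": 0, "gripper": 1}, {"x": 0, "y": 0, "z": 0, "ax": 0, "ay": 0, "az": 0, "gripper": 1}, {"x": 0, "y": 0, "z": 0, "ax": 0, "ay": 0, "az": 0, "gripper": 1}]}}

```text
clock: 31.65
position: [441.9, 217.6, 35.5]
ee_rot: [-0.001, 1.0, 0.001, 0.001]
contact_force: [1.2, -0.2, -0.8]
gripper_width: 56.9
grasp_force: 64.3
```

Request:
{"name": "send_rows", "arguments": {"targets": [{"x": 0, "y": 0, "z": 1.5, "ax": 0, "ay": 0, "az": 0, "gripper": 1}, {"x": 0, "y": 0, "z": 1.3, "ax": 0, "ay": 0, "az": 0, "gripper": 1}, {"x": 0, "y": 0, "z": 1, "ax": 0, "ay": 0, "az": 0, "gripper": 1}, {"x": 0, "y": 0, "z": 0.4, "ax": 0, "ay": 0, "az": 0, "gripper": 1}, {"x": 0, "y": 0, "z": 0, "ax": 0, "ay": 0, "az": 0, "gripper": 1}]}}

```text
clock: 32.07
position: [441.4, 217.3, -7.1]
ee_rot: [-0.001, 1.0, 0.001, 0.001]
contact_force: [-0.3, -0.2, -0.8]
gripper_width: 56.9
grasp_force: 64.3
```

Request:
{"name": "send_rows", "arguments": {"targets": [{"x": 0, "y": 0, "z": 0.1, "ax": 0, "ay": 0, "az": 0, "gripper": 1}, {"x": 0, "y": 0, "z": 0, "ax": 0, "ay": 0, "az": 0, "gripper": 1}, {"x": 0, "y": 0, "z": 0, "ax": 0, "ay": 0, "az": 0, "gripper": 1}]}}

```text
clock: 32.32
position: [441.4, 217.3, -8.1]
ee_rot: [-0.001, 1.0, 0.001, 0.001]
contact_force: [0.3, 0.1, -1.1]
gripper_width: 57.0
grasp_force: 64.3
```

Request:
{"name": "send_rows", "arguments": {"targets": [{"x": 0, "y": 0, "z": 0.05, "ax": 0, "ay": 0, "az": 0, "gripper": 1}, {"x": 0, "y": 0, "z": 0, "ax": 0, "ay": 0, "az": 0, "gripper": -1}, {"x": 0, "y": 0, "z": 0, "ax": 0, "ay": 0, "az": 0, "gripper": -1}, {"x": 0, "y": 0, "z": 0, "ax": 0, "ay": 0, "az": 0, "gripper": -1}, {"x": 0, "y": 0, "z": 0, "ax": 0, "ay": 0, "az": 0, "gripper": -1}]}}

```text
clock: 32.73
position: [440.9, 216.9, -9.4]
ee_rot: [-0.001, 1.0, 0.0, 0.0]
contact_force: [0.0, -0.1, -0.1]
gripper_width: 85.5
grasp_force: 0.0
```

Request:
{"name": "send_rows", "arguments": {"targets": [{"x": 0, "y": 0, "z": 0, "ax": 0, "ay": 0, "az": 0, "gripper": -1}, {"x": 0, "y": 0, "z": -1.5, "ax": 0, "ay": 0, "az": 0, "gripper": -1}, {"x": 0, "y": 0, "z": -4, "ax": 0, "ay": 0, "az": 0, "gripper": -1}, {"x": 0, "y": 0, "z": -4, "ax": 0, "ay": 0, "az": 0, "gripper": -1}, {"x": 0, "y": 0, "z": -4, "ax": 0, "ay": 0, "az": 0, "gripper": -1}]}}

```text
clock: 33.15
position: [440.3, 216.3, 126.8]
ee_rot: [-0.001, 1.0, -0.001, -0.001]
contact_force: [1.0, 1.8, -0.4]
gripper_width: 85.3
grasp_force: 0.0
```

Request:
{"name": "send_rows", "arguments": {"targets": [{"x": -1.5, "y": 2.4, "z": -3, "ax": 0, "ay": 0, "az": 0, "gripper": -1}, {"x": -2, "y": 2.8, "z": 0, "ax": 0, "ay": 0, "az": 0, "gripper": -1}, {"x": -2, "y": 2.8, "z": 0, "ax": 0, "ay": 0, "az": 0, "gripper": -1}, {"x": -1, "y": 1.6, "z": 0, "ax": 0, "ay": 0, "az": 0, "gripper": -1}, {"x": 0, "y": 0, "z": 0, "ax": 0, "ay": 0, "az": 0, "gripper": -1}]}}

```text
clock: 33.57
position: [507.6, 315.8, 154.9]
ee_rot: [-0.001, 1.0, 0.0, 0.001]
contact_force: [0.4, 0.1, -0.8]
gripper_width: 85.1
grasp_force: 0.0
```

Request:
{"name": "send_rows", "arguments": {"targets": [{"x": 0, "y": 0, "z": 0, "ax": 0, "ay": 0, "az": 0, "gripper": -1}, {"x": 0, "y": 0, "z": 0, "ax": 0, "ay": 0, "az": 0, "gripper": -1}, {"x": 0, "y": 0, "z": 0, "ax": 0, "ay": 0, "az": 0, "gripper": -1}]}}

```text
clock: 33.82
position: [505.1, 312.0, 155.4]
ee_rot: [-0.0, 1.0, -0.0, -0.0]
contact_force: [0.1, 0.3, 0.3]
gripper_width: 85.3
grasp_force: 0.0
```

Run:
```python
from h import *
print(arm.read_state()['position'])
p,d,m=shot('wrist','w8');berries(p,d,m);P=cloud(d,m);h=cv2.cvtColor(p,cv2.COLOR_RGB2HSV).astype(int)
M=(np.hypot(P[...,0]-506,P[...,1]-313)<60)&(P[...,2]>50)&(P[...,2]<76)
q=P[M][:,:2].astype(np.float32);print('white',len(q),cv2.minEnclosingCircle(cv2.convexHull(q)))
M=(np.hypot(P[...,0]-441,P[...,1]-217)<60)&(P[...,2]>50)&(P[...,2]<76)
q=P[M][:,:2].astype(np.float32);print('brown',len(q),cv2.minEnclosingCircle(cv2.convexHull(q)),np.percentile(P[M][:,2],[5,50,95]))
p,d,m=shot('scene','s8');knobs(p,d,m)
```

```text
[505.10674104 311.96215277 155.36326626]
white 5804 ((504.5854187011719, 314.62237548828125), 29.88817596435547)
brown 7759 ((442.069580078125, 218.2501678466797), 30.02337646484375) [61.75757559 68.61385795 71.05066763]
knob px [ 90. 142.] z 156.0 mean [  63.5 -628.5  154.7] minC 63.2 -628.3 125.2
knob px [147. 197.] z 199.0 mean [ 472.3 -345.4  198.5] minC 470.7 -345.5 13.0
knob px [350. 213.] z 239.0 mean [612.5  34.9 238.4] minC 610.8 35.1 14.5
knob px [296. 218.] z 129.0 mean [437.4 -61.6 128.4] minC 435.3 -61.7 14.8
knob px [416. 331.] z 156.0 mean [793.8 119.7 155.8] minC 788.9 121.5 11.9
knob px [205. 338.] z 129.0 mean [ 784.9 -185.7  128.6] minC 783.4 -185.4 14.6
knob px [417. 349.] z 122.0 mean [812.9 117.8 121.5] minC 813.2 117.8 6.7
```

View pics/s8.png

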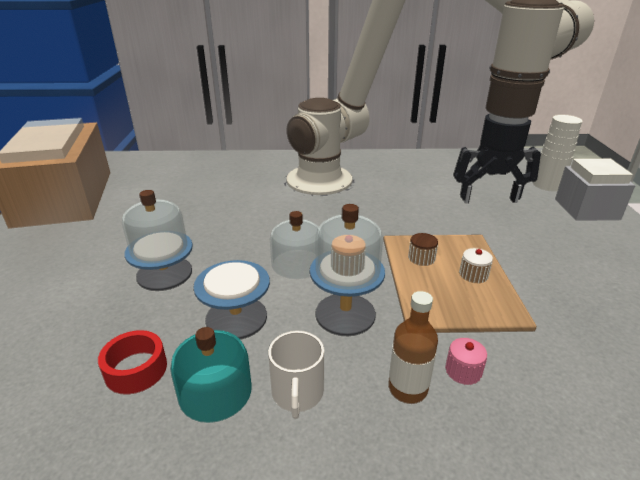

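Brown stands on the board at (424,249), and the mid disc (232,280) is bare. Next is the white cake at world (505,313.5).

Request:
{"name": "send_rows", "arguments": {"targets": [{"x": 0, "y": 0.1, "z": 3, "ax": 0, "ay": 0, "az": 0, "gripper": -1}, {"x": 0, "y": 0, "z": 3, "ax": 0, "ay": 0, "az": 0, "gripper": -1}, {"x": 0, "y": 0, "z": 3, "ax": 0, "ay": 0, "az": 0, "gripper": -1}, {"x": 0, "y": 0, "z": 0, "ax": 0, "ay": 0, "az": 0, "gripper": -1}, {"x": 0, "y": 0, "z": 3, "ax": 0, "ay": 0, "az": 0, "gripper": -1}]}}

```text
clock: 34.33
position: [508.7, 315.9, 39.9]
ee_rot: [-0.001, 1.0, 0.003, 0.004]
contact_force: [2.0, 0.3, 1.2]
gripper_width: 85.4
grasp_force: 0.0
```

Request:
{"name": "send_rows", "arguments": {"targets": [{"x": 0, "y": 0, "z": 2, "ax": 0, "ay": 0, "az": 0, "gripper": -1}, {"x": 0, "y": 0, "z": 1.5, "ax": 0, "ay": 0, "az": 0, "gripper": -1}, {"x": 0, "y": 0, "z": 0.5, "ax": 0, "ay": 0, "az": 0, "gripper": -1}, {"x": 0, "y": 0, "z": 0, "ax": 0, "ay": 0, "az": 0, "gripper": -1}, {"x": 0, "y": 0, "z": 0, "ax": 0, "ay": 0, "az": 0, "gripper": -1}]}}

```text
clock: 34.75
position: [506.7, 314.5, -2.9]
ee_rot: [-0.001, 1.0, 0.001, 0.001]
contact_force: [-0.9, -0.8, 0.1]
gripper_width: 85.1
grasp_force: 0.0
```

Request:
{"name": "send_rows", "arguments": {"targets": [{"x": 0, "y": 0, "z": 0, "ax": 0, "ay": 0, "az": 0, "gripper": -1}, {"x": 0, "y": 0, "z": 0, "ax": 0, "ay": 0, "az": 0, "gripper": -1}]}}

```text
clock: 34.92
position: [506.6, 314.6, -2.8]
ee_rot: [-0.001, 1.0, 0.001, 0.001]
contact_force: [0.5, -0.1, 0.2]
gripper_width: 85.3
grasp_force: 0.0
```

Request:
{"name": "send_rows", "arguments": {"targets": [{"x": 0.1, "y": 0, "z": 0.4, "ax": 0, "ay": 0, "az": 0, "gripper": -1}, {"x": 0, "y": 0, "z": 0, "ax": 0, "ay": 0, "az": 0, "gripper": 1}, {"x": 0, "y": 0, "z": 0, "ax": 0, "ay": 0, "az": 0, "gripper": 1}, {"x": 0, "y": 0, "z": 0, "ax": 0, "ay": 0, "az": 0, "gripper": 1}, {"x": 0, "y": 0, "z": 0, "ax": 0, "ay": 0, "az": 0, "gripper": 1}]}}

```text
clock: 35.33
position: [505.0, 314.2, -8.1]
ee_rot: [-0.001, 1.0, 0.0, 0.0]
contact_force: [0.4, -0.4, 2.0]
gripper_width: 57.0
grasp_force: 63.8
```

Request:
{"name": "send_rows", "arguments": {"targets": [{"x": 0, "y": 0, "z": 0, "ax": 0, "ay": 0, "az": 0, "gripper": 1}, {"x": 0, "y": 0, "z": 0, "ax": 0, "ay": 0, "az": 0, "gripper": 1}]}}

```text
clock: 35.5
position: [505.0, 314.1, -8.1]
ee_rot: [-0.001, 1.0, 0.0, 0.0]
contact_force: [-0.9, 0.1, 3.7]
gripper_width: 56.8
grasp_force: 63.8
```

Request:
{"name": "send_rows", "arguments": {"targets": [{"x": 0, "y": 0, "z": -1, "ax": 0, "ay": 0, "az": 0, "gripper": 1}, {"x": 0, "y": 0, "z": -3, "ax": 0, "ay": 0, "az": 0, "gripper": 1}, {"x": 0, "y": 0, "z": -4, "ax": 0, "ay": 0, "az": 0, "gripper": 1}, {"x": 0, "y": 0, "z": -4, "ax": 0, "ay": 0, "az": 0, "gripper": 1}, {"x": 0, "y": 0, "z": -4, "ax": 0, "ay": 0, "az": 0, "gripper": 1}]}}

```text
clock: 35.92
position: [504.1, 313.2, 153.1]
ee_rot: [-0.0, 1.0, -0.001, -0.001]
contact_force: [-0.1, 0.9, -1.5]
gripper_width: 56.9
grasp_force: 64.2
```

Request:
{"name": "send_rows", "arguments": {"targets": [{"x": 0, "y": 0, "z": -4, "ax": 0, "ay": 0, "az": 0, "gripper": 1}, {"x": 0, "y": 0, "z": -3.5, "ax": 0, "ay": 0, "az": 0, "gripper": 1}, {"x": 0, "y": 0, "z": -1, "ax": 0, "ay": 0, "az": 0, "gripper": 1}, {"x": 0, "y": 0, "z": 0, "ax": 0, "ay": 0, "az": 0, "gripper": 1}, {"x": 0, "y": 0, "z": 0, "ax": 0, "ay": 0, "az": 0, "gripper": 1}]}}

```text
clock: 36.33
position: [504.0, 313.5, 236.0]
ee_rot: [-0.0, 1.0, 0.0, -0.001]
contact_force: [0.7, 0.2, -1.5]
gripper_width: 56.7
grasp_force: 64.2
```

Request:
{"name": "send_rows", "arguments": {"targets": [{"x": -0.9, "y": -4.05, "z": 0, "ax": 0, "ay": 0, "az": 0, "gripper": 1}, {"x": -0.9, "y": -4.05, "z": 0, "ax": 0, "ay": 0, "az": 0, "gripper": 1}, {"x": -0.9, "y": -4.05, "z": 0, "ax": 0, "ay": 0, "az": 0, "gripper": 1}, {"x": -0.9, "y": -4.05, "z": 0, "ax": 0, "ay": 0, "az": 0, "gripper": 1}, {"x": -0.9, "y": -4.05, "z": 0, "ax": 0, "ay": 0, "az": 0, "gripper": 1}]}}

```text
clock: 36.75
position: [548.4, 109.2, 233.3]
ee_rot: [-0.001, 1.0, -0.001, -0.003]
contact_force: [1.1, 0.9, -2.3]
gripper_width: 56.7
grasp_force: 64.3
```

Request:
{"name": "send_rows", "arguments": {"targets": [{"x": -0.9, "y": -4.05, "z": 0, "ax": 0, "ay": 0, "az": 0, "gripper": 1}, {"x": -0.9, "y": -4.05, "z": 0, "ax": 0, "ay": 0, "az": 0, "gripper": 1}, {"x": -0.9, "y": -4.05, "z": 0, "ax": 0, "ay": 0, "az": 0, "gripper": 1}, {"x": -0.9, "y": -4.05, "z": 0, "ax": 0, "ay": 0, "az": 0, "gripper": 1}, {"x": -0.9, "y": -4.05, "z": 0, "ax": 0, "ay": 0, "az": 0, "gripper": 1}]}}

```text
clock: 37.17
position: [593.6, -92.9, 233.1]
ee_rot: [-0.0, 1.0, 0.0, -0.003]
contact_force: [1.7, 1.2, -1.5]
gripper_width: 56.9
grasp_force: 64.3
```

Request:
{"name": "send_rows", "arguments": {"targets": [{"x": -0.9, "y": -4.05, "z": 0, "ax": 0, "ay": 0, "az": 0, "gripper": 1}, {"x": -0.9, "y": -4.05, "z": 0, "ax": 0, "ay": 0, "az": 0, "gripper": 1}, {"x": 0, "y": 0, "z": 0, "ax": 0, "ay": 0, "az": 0, "gripper": 1}, {"x": 0, "y": 0, "z": 3, "ax": 0, "ay": 0, "az": 0, "gripper": 1}, {"x": 0, "y": 0, "z": 3, "ax": 0, "ay": 0, "az": 0, "gripper": 1}]}}

```text
clock: 37.58
position: [612.7, -173.1, 174.1]
ee_rot: [0.001, 1.0, 0.0, -0.0]
contact_force: [0.5, -0.1, -1.6]
gripper_width: 57.0
grasp_force: 64.4
```

Request:
{"name": "send_rows", "arguments": {"targets": [{"x": 0, "y": 0, "z": 3, "ax": 0, "ay": 0, "az": 0, "gripper": 1}, {"x": 0, "y": 0, "z": 2, "ax": 0, "ay": 0, "az": 0, "gripper": 1}, {"x": 0, "y": 0, "z": 0, "ax": 0, "ay": 0, "az": 0, "gripper": 1}, {"x": 0, "y": 0, "z": 0, "ax": 0, "ay": 0, "az": 0, "gripper": 1}, {"x": 0, "y": 0, "z": 0, "ax": 0, "ay": 0, "az": 0, "gripper": 1}]}}

```text
clock: 38.0
position: [613.6, -172.1, 126.7]
ee_rot: [-0.001, 1.0, -0.0, -0.0]
contact_force: [-0.4, 0.2, -1.4]
gripper_width: 56.9
grasp_force: 64.4
```

Request:
{"name": "send_rows", "arguments": {"targets": [{"x": 0, "y": 0, "z": 2, "ax": 0, "ay": 0, "az": 0, "gripper": 1}, {"x": 0, "y": 0, "z": 1.5, "ax": 0, "ay": 0, "az": 0, "gripper": 1}, {"x": 0, "y": 0, "z": 1, "ax": 0, "ay": 0, "az": 0, "gripper": 1}, {"x": 0, "y": 0, "z": 0.4, "ax": 0, "ay": 0, "az": 0, "gripper": 1}, {"x": 0, "y": 0, "z": 0, "ax": 0, "ay": 0, "az": 0, "gripper": 1}]}}

```text
clock: 38.42
position: [613.3, -172.0, 77.5]
ee_rot: [-0.001, 1.0, -0.0, -0.0]
contact_force: [0.2, -0.1, -0.9]
gripper_width: 56.6
grasp_force: 64.5
```

Request:
{"name": "send_rows", "arguments": {"targets": [{"x": 0, "y": 0, "z": 0.1, "ax": 0, "ay": 0, "az": 0, "gripper": 1}, {"x": 0, "y": 0, "z": 0, "ax": 0, "ay": 0, "az": 0, "gripper": 1}, {"x": 0, "y": 0, "z": 0, "ax": 0, "ay": 0, "az": 0, "gripper": 1}, {"x": 0, "y": 0, "z": 0, "ax": 0, "ay": 0, "az": 0, "gripper": 1}]}}

```text
clock: 38.75
position: [613.7, -172.0, 77.3]
ee_rot: [-0.001, 1.0, -0.0, 0.001]
contact_force: [-1.1, -0.7, -0.1]
gripper_width: 57.0
grasp_force: 64.5
```

Lower about 2 mm more, release, rise and return to the parked cloche.

Request:
{"name": "send_rows", "arguments": {"targets": [{"x": 0, "y": 0, "z": 0.1, "ax": 0, "ay": 0, "az": 0, "gripper": 1}, {"x": 0, "y": 0, "z": 0.1, "ax": 0, "ay": 0, "az": 0, "gripper": 1}, {"x": 0, "y": 0, "z": 0, "ax": 0, "ay": 0, "az": 0, "gripper": 1}, {"x": 0, "y": 0, "z": 0, "ax": 0, "ay": 0, "az": 0, "gripper": 1}]}}

```text
clock: 39.08
position: [613.6, -172.0, 75.0]
ee_rot: [-0.001, 1.0, -0.0, 0.0]
contact_force: [-0.1, 0.2, 0.8]
gripper_width: 56.8
grasp_force: 64.7
```

Request:
{"name": "send_rows", "arguments": {"targets": [{"x": 0, "y": 0, "z": 0, "ax": 0, "ay": 0, "az": 0, "gripper": -1}, {"x": 0, "y": 0, "z": 0, "ax": 0, "ay": 0, "az": 0, "gripper": -1}, {"x": 0, "y": 0, "z": 0, "ax": 0, "ay": 0, "az": 0, "gripper": -1}, {"x": 0, "y": 0, "z": 0, "ax": 0, "ay": 0, "az": 0, "gripper": -1}, {"x": 0, "y": 0, "z": 0, "ax": 0, "ay": 0, "az": 0, "gripper": -1}]}}

```text
clock: 39.5
position: [613.2, -172.0, 74.4]
ee_rot: [-0.0, 1.0, 0.0, -0.0]
contact_force: [-0.6, 0.1, 0.2]
gripper_width: 85.5
grasp_force: 0.0
```

Request:
{"name": "send_rows", "arguments": {"targets": [{"x": 0, "y": 0, "z": -1.5, "ax": 0, "ay": 0, "az": 0, "gripper": -1}, {"x": 0, "y": 0, "z": -3, "ax": 0, "ay": 0, "az": 0, "gripper": -1}, {"x": 0, "y": 0, "z": -4, "ax": 0, "ay": 0, "az": 0, "gripper": -1}, {"x": 0, "y": 0, "z": -4, "ax": 0, "ay": 0, "az": 0, "gripper": -1}, {"x": 0, "y": 0, "z": 0, "ax": 0, "ay": 0, "az": 0, "gripper": -1}]}}

```text
clock: 39.92
position: [618.1, -173.4, 209.8]
ee_rot: [-0.001, 1.0, -0.002, 0.009]
contact_force: [1.5, -0.6, 1.8]
gripper_width: 85.3
grasp_force: 0.0
```

Request:
{"name": "send_rows", "arguments": {"targets": [{"x": 3.6, "y": 2.2, "z": 0, "ax": 0, "ay": 0, "az": 0, "gripper": -1}, {"x": 3.5, "y": 2.2, "z": 0, "ax": 0, "ay": 0, "az": 0, "gripper": -1}, {"x": 3.5, "y": 2.2, "z": 0, "ax": 0, "ay": 0, "az": 0, "gripper": -1}, {"x": 3.5, "y": 2.2, "z": 0, "ax": 0, "ay": 0, "az": 0, "gripper": -1}, {"x": 3.5, "y": 2.2, "z": 0, "ax": 0, "ay": 0, "az": 0, "gripper": -1}]}}

```text
clock: 40.33
position: [435.8, -62.0, 199.1]
ee_rot: [-0.0, 1.0, 0.0, 0.0]
contact_force: [1.0, 0.7, 1.2]
gripper_width: 85.3
grasp_force: 0.0
```

Request:
{"name": "send_rows", "arguments": {"targets": [{"x": 0.5, "y": 0.2, "z": 0, "ax": 0, "ay": 0, "az": 0, "gripper": -1}, {"x": 0, "y": 0, "z": 0, "ax": 0, "ay": 0, "az": 0, "gripper": -1}, {"x": 0, "y": 0, "z": 0, "ax": 0, "ay": 0, "az": 0, "gripper": -1}, {"x": 0, "y": 0, "z": 0, "ax": 0, "ay": 0, "az": 0, "gripper": -1}]}}

```text
clock: 40.67
position: [433.9, -60.6, 199.8]
ee_rot: [-0.0, 1.0, -0.0, 0.001]
contact_force: [0.7, 0.1, 0.8]
gripper_width: 85.7
grasp_force: 0.0
```

Run:
```python
from h import *
print(arm.read_state()['position'])
p,d,m=shot('wrist','w9');knobs(p,d,m)
p,d,m=shot('top','t9');berries(p,d,m);disc(p,m,98,612,-172)
p,d,m=shot('scene','s9');knobs(p,d,m);berries(p,d,m)
```

```text
[433.9158633  -60.61522778 199.77447295]
knob px [323. 237.] z 129.0 mean [432.2 -59.6 127.8] minC 432.8 -59.4 13.5
berry px [226. 165.] 19 depth [750.7 223.7  64.5] ray70 [751.  224.7  62.6]
berry px [393. 217.] 9 depth [ 613.9 -170.6  161.6] ray70 [ 614.1 -170.6  161.8]
disc fit [ 613.6 -171.4   47.8] minC ((613.6195068359375, -171.40963745117188), 48.278377532958984) 1189
knob px [ 88. 145.] z 156.0 mean [  93.  -622.2  155.3] minC 87.4 -623.6 144.2
knob px [147. 197.] z 199.0 mean [ 472.5 -345.5  198.6] minC 470.9 -346.6 13.7
knob px [350. 213.] z 239.0 mean [612.6  34.8 238.3] minC 610.0 34.6 14.3
knob px [296. 218.] z 129.0 mean [437.9 -61.4 128.4] minC 436.4 -60.0 14.3
knob px [416. 332.] z 156.0 mean [794.  120.  155.6] minC 787.9 121.9 11.9
knob px [205. 338.] z 129.0 mean [ 784.8 -185.6  128.6] minC 783.3 -186.2 13.9
berry px [228. 251.] 30 depth [ 618.3 -172.   160.8] ray70 [ 616.1 -172.7  159.7]
berry px [469. 346.] 41 depth [754.1 220.7  63.5] ray70 [1270.1  -28.3  597.9]
```

View pics/s9.png

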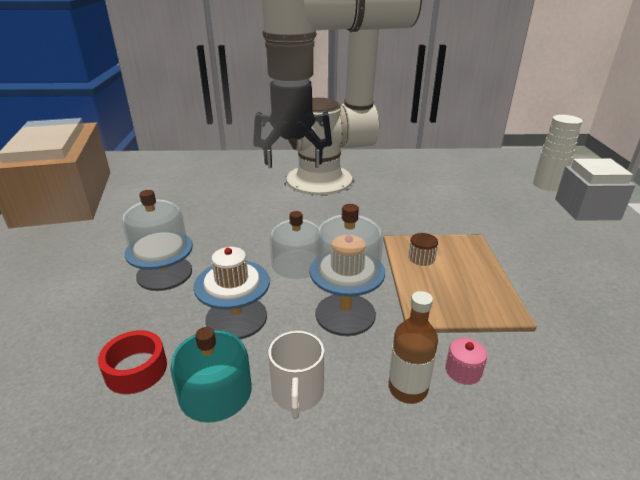

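White stands on the mid stand at (229,267). Regrasping the parked cloche.

Request:
{"name": "send_rows", "arguments": {"targets": [{"x": 0.1, "y": 0, "z": 3, "ax": 0, "ay": 0, "az": 0, "gripper": -1}, {"x": 0, "y": 0, "z": 4, "ax": 0, "ay": 0, "az": 0, "gripper": -1}, {"x": 0, "y": 0, "z": 3, "ax": 0, "ay": 0, "az": 0, "gripper": -1}, {"x": 0, "y": 0, "z": 2, "ax": 0, "ay": 0, "az": 0, "gripper": -1}, {"x": 0, "y": 0, "z": 0.8, "ax": 0, "ay": 0, "az": 0, "gripper": -1}]}}

```text
clock: 41.23
position: [429.8, -61.3, 68.2]
ee_rot: [0.0, 1.0, -0.001, -0.003]
contact_force: [-0.9, -0.6, -0.6]
gripper_width: 85.2
grasp_force: 0.0
```

Request:
{"name": "send_rows", "arguments": {"targets": [{"x": 0, "y": 0, "z": 0, "ax": 0, "ay": 0, "az": 0, "gripper": -1}, {"x": 0, "y": 0, "z": 0, "ax": 0, "ay": 0, "az": 0, "gripper": -1}, {"x": 0, "y": 0, "z": 0, "ax": 0, "ay": 0, "az": 0, "gripper": -1}, {"x": 0, "y": 0, "z": 0, "ax": 0, "ay": 0, "az": 0, "gripper": -1}]}}

```text
clock: 41.57
position: [432.9, -60.3, 72.9]
ee_rot: [-0.001, 1.0, 0.0, 0.002]
contact_force: [0.1, 0.1, -0.2]
gripper_width: 85.5
grasp_force: 0.0
```

Request:
{"name": "send_rows", "arguments": {"targets": [{"x": 0, "y": 0, "z": 0.1, "ax": 0, "ay": 0, "az": 0, "gripper": 1}, {"x": 0, "y": 0, "z": 0, "ax": 0, "ay": 0, "az": 0, "gripper": 1}, {"x": 0, "y": 0, "z": 0, "ax": 0, "ay": 0, "az": 0, "gripper": 1}, {"x": 0, "y": 0, "z": 0, "ax": 0, "ay": 0, "az": 0, "gripper": 1}, {"x": 0, "y": 0, "z": 0, "ax": 0, "ay": 0, "az": 0, "gripper": 1}]}}

```text
clock: 41.98
position: [431.9, -60.3, 70.8]
ee_rot: [-0.001, 1.0, 0.0, 0.0]
contact_force: [-0.2, 3.5, 2.7]
gripper_width: 27.0
grasp_force: 58.7
```

Request:
{"name": "send_rows", "arguments": {"targets": [{"x": 0, "y": 0, "z": 0, "ax": 0, "ay": 0, "az": 0, "gripper": 1}, {"x": 0, "y": 0, "z": 0, "ax": 0, "ay": 0, "az": 0, "gripper": 1}, {"x": 0, "y": 0, "z": -1, "ax": 0, "ay": 0, "az": 0, "gripper": 1}, {"x": 0, "y": 0, "z": -2.5, "ax": 0, "ay": 0, "az": 0, "gripper": 1}, {"x": 0, "y": 0, "z": -4, "ax": 0, "ay": 0, "az": 0, "gripper": 1}]}}

```text
clock: 42.4
position: [427.1, -60.9, 142.0]
ee_rot: [0.0, 1.0, -0.001, -0.006]
contact_force: [1.4, -0.4, -4.9]
gripper_width: 26.9
grasp_force: 59.6
```

Request:
{"name": "send_rows", "arguments": {"targets": [{"x": 0, "y": 0, "z": -4, "ax": 0, "ay": 0, "az": 0, "gripper": 1}, {"x": 0, "y": 0, "z": -4, "ax": 0, "ay": 0, "az": 0, "gripper": 1}, {"x": 0, "y": 0, "z": -3, "ax": 0, "ay": 0, "az": 0, "gripper": 1}, {"x": 0, "y": 0, "z": -1, "ax": 0, "ay": 0, "az": 0, "gripper": 1}, {"x": 0, "y": 0, "z": 0, "ax": 0, "ay": 0, "az": 0, "gripper": 1}]}}

```text
clock: 42.82
position: [432.5, -60.3, 267.7]
ee_rot: [-0.0, 1.0, 0.001, 0.003]
contact_force: [0.5, 0.7, -5.5]
gripper_width: 26.2
grasp_force: 59.9
```

Request:
{"name": "send_rows", "arguments": {"targets": [{"x": 0, "y": 0, "z": 0, "ax": 0, "ay": 0, "az": 0, "gripper": 1}, {"x": 0, "y": 0, "z": 0, "ax": 0, "ay": 0, "az": 0, "gripper": 1}, {"x": 0, "y": 0, "z": 0, "ax": 0, "ay": 0, "az": 0, "gripper": 1}]}}

```text
clock: 43.07
position: [430.2, -60.6, 263.2]
ee_rot: [-0.0, 1.0, -0.0, -0.003]
contact_force: [0.4, 0.0, -4.6]
gripper_width: 26.5
grasp_force: 59.8
```

Request:
{"name": "send_rows", "arguments": {"targets": [{"x": -2.5, "y": -1.5, "z": 0, "ax": 0, "ay": 0, "az": 0, "gripper": 1}, {"x": -3.4, "y": -2.1, "z": 0, "ax": 0, "ay": 0, "az": 0, "gripper": 1}, {"x": -3.4, "y": -2.1, "z": 0, "ax": 0, "ay": 0, "az": 0, "gripper": 1}, {"x": -3.4, "y": -2.1, "z": 0, "ax": 0, "ay": 0, "az": 0, "gripper": 1}, {"x": -3.4, "y": -2.1, "z": 0, "ax": 0, "ay": 0, "az": 0, "gripper": 1}]}}

```text
clock: 43.48
position: [593.5, -160.3, 263.1]
ee_rot: [-0.001, 1.0, 0.0, -0.002]
contact_force: [0.1, 1.0, -2.5]
gripper_width: 26.5
grasp_force: 60.0
```

Request:
{"name": "send_rows", "arguments": {"targets": [{"x": -2, "y": -1.3, "z": 0, "ax": 0, "ay": 0, "az": 0, "gripper": 1}, {"x": 0, "y": 0, "z": 0, "ax": 0, "ay": 0, "az": 0, "gripper": 1}, {"x": 0, "y": 0, "z": 0, "ax": 0, "ay": 0, "az": 0, "gripper": 1}, {"x": 0, "y": 0, "z": 0, "ax": 0, "ay": 0, "az": 0, "gripper": 1}, {"x": 0, "y": 0, "z": 0, "ax": 0, "ay": 0, "az": 0, "gripper": 1}]}}

```text
clock: 43.9
position: [611.8, -171.8, 264.9]
ee_rot: [-0.001, 1.0, 0.0, -0.001]
contact_force: [0.3, 0.6, -3.3]
gripper_width: 26.7
grasp_force: 60.1
```

Descend from 265 to about 182 (rim 13 mm above the disc), and settle.

Request:
{"name": "send_rows", "arguments": {"targets": [{"x": 0, "y": -0.05, "z": 1.5, "ax": 0, "ay": 0, "az": 0, "gripper": 1}, {"x": 0, "y": 0, "z": 2, "ax": 0, "ay": 0, "az": 0, "gripper": 1}, {"x": 0, "y": 0, "z": 2, "ax": 0, "ay": 0, "az": 0, "gripper": 1}, {"x": 0, "y": 0, "z": 1.5, "ax": 0, "ay": 0, "az": 0, "gripper": 1}, {"x": 0, "y": 0, "z": 0.8, "ax": 0, "ay": 0, "az": 0, "gripper": 1}]}}

```text
clock: 44.32
position: [610.7, -171.7, 185.7]
ee_rot: [-0.001, 1.0, 0.0, -0.002]
contact_force: [-0.3, -0.2, -4.8]
gripper_width: 26.4
grasp_force: 60.2
```

Request:
{"name": "send_rows", "arguments": {"targets": [{"x": 0, "y": 0, "z": 0.4, "ax": 0, "ay": 0, "az": 0, "gripper": 1}, {"x": 0, "y": 0, "z": 0, "ax": 0, "ay": 0, "az": 0, "gripper": 1}, {"x": 0, "y": 0, "z": 0, "ax": 0, "ay": 0, "az": 0, "gripper": 1}, {"x": 0, "y": 0, "z": 0, "ax": 0, "ay": 0, "az": 0, "gripper": 1}, {"x": 0, "y": 0, "z": 0, "ax": 0, "ay": 0, "az": 0, "gripper": 1}]}}

```text
clock: 44.73
position: [613.3, -172.8, 184.8]
ee_rot: [-0.001, 1.0, -0.0, 0.001]
contact_force: [0.5, -0.4, -3.7]
gripper_width: 26.9
grasp_force: 60.2
```

Request:
{"name": "send_rows", "arguments": {"targets": [{"x": 0.1, "y": 0, "z": 0.5, "ax": 0, "ay": 0, "az": 0, "gripper": 1}, {"x": 0, "y": 0, "z": 0.4, "ax": 0, "ay": 0, "az": 0, "gripper": 1}, {"x": 0, "y": 0, "z": 0.4, "ax": 0, "ay": 0, "az": 0, "gripper": 1}, {"x": 0, "y": 0, "z": 0.4, "ax": 0, "ay": 0, "az": 0, "gripper": 1}, {"x": 0, "y": 0, "z": 0.2, "ax": 0, "ay": 0, "az": 0, "gripper": 1}]}}

```text
clock: 45.15
position: [611.2, -172.7, 163.4]
ee_rot: [-0.0, 1.0, 0.0, -0.001]
contact_force: [-0.1, 0.1, -4.1]
gripper_width: 26.2
grasp_force: 60.2
```

Request:
{"name": "send_rows", "arguments": {"targets": [{"x": 0, "y": 0, "z": 0.2, "ax": 0, "ay": 0, "az": 0, "gripper": 1}, {"x": 0, "y": 0, "z": 0.1, "ax": 0, "ay": 0, "az": 0, "gripper": 1}, {"x": 0, "y": 0, "z": 0, "ax": 0, "ay": 0, "az": 0, "gripper": 1}, {"x": 0, "y": 0, "z": 0, "ax": 0, "ay": 0, "az": 0, "gripper": 1}]}}

```text
clock: 45.48
position: [611.8, -172.8, 161.6]
ee_rot: [-0.001, 1.0, -0.0, 0.0]
contact_force: [-0.4, 0.4, -3.5]
gripper_width: 26.6
grasp_force: 60.3
```

Now about 0.9 mm more, release, and withdraw upward for the final look.

Request:
{"name": "send_rows", "arguments": {"targets": [{"x": 0, "y": 0, "z": 0.1, "ax": 0, "ay": 0, "az": 0, "gripper": 1}, {"x": 0, "y": 0, "z": 0, "ax": 0, "ay": 0, "az": 0, "gripper": 1}, {"x": 0, "y": 0, "z": 0, "ax": 0, "ay": 0, "az": 0, "gripper": 1}, {"x": 0, "y": 0, "z": 0, "ax": 0, "ay": 0, "az": 0, "gripper": 1}]}}

```text
clock: 45.82
position: [612.0, -172.8, 161.0]
ee_rot: [-0.001, 1.0, -0.0, 0.001]
contact_force: [0.1, -0.1, -3.0]
gripper_width: 26.7
grasp_force: 60.4
```

Request:
{"name": "send_rows", "arguments": {"targets": [{"x": 0, "y": 0, "z": 0, "ax": 0, "ay": 0, "az": 0, "gripper": -1}, {"x": 0, "y": 0, "z": 0, "ax": 0, "ay": 0, "az": 0, "gripper": -1}, {"x": 0, "y": 0, "z": 0, "ax": 0, "ay": 0, "az": 0, "gripper": -1}, {"x": 0, "y": 0, "z": 0, "ax": 0, "ay": 0, "az": 0, "gripper": -1}, {"x": 0, "y": 0, "z": 0, "ax": 0, "ay": 0, "az": 0, "gripper": -1}]}}

```text
clock: 46.23
position: [611.9, -172.9, 160.9]
ee_rot: [-0.001, 1.0, -0.0, 0.0]
contact_force: [-0.6, 0.6, -0.3]
gripper_width: 84.5
grasp_force: 0.0
```

Request:
{"name": "send_rows", "arguments": {"targets": [{"x": 0, "y": 0, "z": -1, "ax": 0, "ay": 0, "az": 0, "gripper": -1}, {"x": 0, "y": 0, "z": -3, "ax": 0, "ay": 0, "az": 0, "gripper": -1}, {"x": 0, "y": 0, "z": -4, "ax": 0, "ay": 0, "az": 0, "gripper": -1}, {"x": 0, "y": 0, "z": -3, "ax": 0, "ay": 0, "az": 0, "gripper": -1}, {"x": 3, "y": 2, "z": 0, "ax": 0, "ay": 0, "az": 0, "gripper": -1}]}}

```text
clock: 46.65
position: [589.0, -155.6, 278.7]
ee_rot: [0.0, 1.0, -0.002, 0.009]
contact_force: [1.6, 0.7, 1.5]
gripper_width: 85.5
grasp_force: 0.0
```

Request:
{"name": "send_rows", "arguments": {"targets": [{"x": 4, "y": 0, "z": 0, "ax": 0, "ay": 0, "az": 0, "gripper": -1}, {"x": 4, "y": 0, "z": 0, "ax": 0, "ay": 0, "az": 0, "gripper": -1}, {"x": 3, "y": 0, "z": 0, "ax": 0, "ay": 0, "az": 0, "gripper": -1}, {"x": 0, "y": 0, "z": 0, "ax": 0, "ay": 0, "az": 0, "gripper": -1}, {"x": 0, "y": 0, "z": 0, "ax": 0, "ay": 0, "az": 0, "gripper": -1}]}}

```text
clock: 47.07
position: [470.8, -153.1, 272.5]
ee_rot: [-0.001, 1.0, -0.0, 0.002]
contact_force: [1.3, 0.3, 0.4]
gripper_width: 85.3
grasp_force: 0.0
```

Run:
```python
from h import *
s=arm.read_state();print(s['position'],s['clock'])
for c in ['scene','top']:
    p,d,m=shot(c,c+'10');print(c);knobs(p,d,m);berries(p,d,m)
    P=cloud(d,m)
    for n,x,y,z in [('tall',607,36,200),('mid',612,-172,180),('low',469,-344,160)]:
        M=(np.hypot(P[...,0]-x,P[...,1]-y)<52)&(abs(P[...,2]-z)<7)&(np.hypot(P[...,0]-x,P[...,1]-y)>24)
        q=P[M];A=np.c_[q[:,:2]-[x,y],np.ones(len(q))];k=np.linalg.lstsq(A,q[:,2],rcond=None)[0];print(n,len(q),'tilt',k[:2].round(3),'z',k[2].round(1))
    M=(np.hypot(P[...,0]-441,P[...,1]-217)<60)&(P[...,2]>50)&(P[...,2]<76);q=P[M]
    print('brown',len(q),np.median(q,0).round(1))
```

```text
[ 470.83781471 -153.1165852   272.48111705] 47.0667
scene
knob px [ 89. 144.] z 156.0 mean [  96.5 -621.7  155.1] minC 84.3 -624.0 148.1
knob px [147. 197.] z 199.0 mean [ 472.  -345.5  198.6] minC 469.2 -346.6 13.9
knob px [350. 213.] z 239.0 mean [612.4  35.  238.3] minC 610.7 35.5 13.9
knob px [225. 226.] z 219.0 mean [ 617.8 -172.8  218.5] minC 615.7 -173.3 13.5
knob px [416. 332.] z 155.0 mean [794.1 120.8 154.6] minC 789.3 121.7 12.1
knob px [205. 338.] z 129.0 mean [ 784.9 -185.7  128.6] minC 783.4 -185.3 14.6
berry px [469. 346.] 41 depth [754.4 221.2  63.5] ray70 [753.3 221.3  62.8]
tall 1098 tilt [-0.027 -0.006] z 200.1
mid 1109 tilt [-0.02  -0.021] z 180.4
low 809 tilt [-0.034 -0.032] z 160.3
brown 466 [456.1 211.   66.5]
top
knob px [265. 149.] z 142.0 mean [775.5 124.5 142.2] minC 782.4 124.7 18.9
knob px [397. 148.] z 130.0 mean [ 781.5 -183.1  128.7] minC 781.7 -183.0 13.0
knob px [296. 212.] z 240.0 mean [608.6  37.5 238.2] minC 608.7 37.2 13.3
knob px [396. 213.] z 220.0 mean [ 614.  -170.3  218.2] minC 613.5 -170.1 12.7
knob px [437. 242.] z 646.0 mean [ 507.  -156.
[... 163 characters left out ...]
.3] minC 500.5 -171.9 5.3
knob px [337. 256.] z 634.0 mean [486.5 -40.7 632.6] minC 486.5 -40.6 7.9
knob px [337. 289.] z 634.0 mean [456.4 -41.7 633.5] minC 454.7 -38.8 8.9
knob px [477. 285.] z 199.0 mean [ 469.2 -342.7  198. ] minC 469.4 -343.4 12.9
knob px [421. 289.] z 652.0 mean [ 450.9 -137.1  650.9] minC 452.4 -138.4 8.4
knob px [425. 302.] z 647.0 mean [ 436.9 -142.6  644.6] minC 437.1 -143.4 7.4
knob px [447. 301.] z 644.0 mean [ 437.8 -167.8  643.7] minC 436.5 -168.4 6.6
berry px [226. 165.] 19 depth [750.9 224.5  63.4] ray70 [751.3 224.6  62.3]
tall 1378 tilt [0.011 0.009] z 199.0
mid 1324 tilt [0.011 0.002] z 178.9
low 898 tilt [0.003 0.005] z 159.0
brown 497 [442.3 215.9  67.4]
```

View pics/scene10.png

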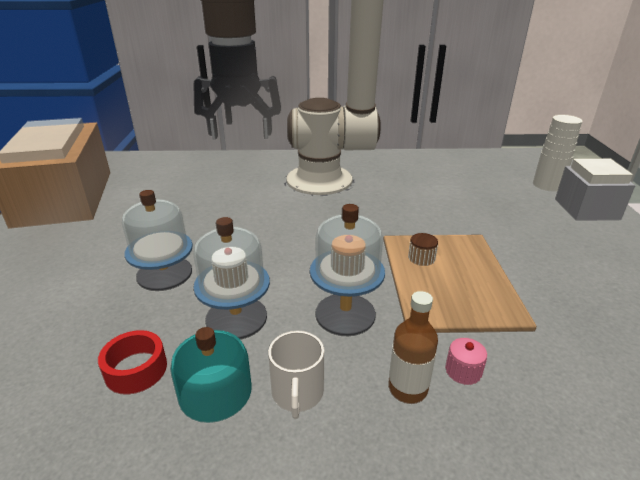

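The final view shows white under the cloche at (229,265), orange at (349,250), the empty low stand covered at (158,240), and brown on the board at (424,249). All three knobs are at their seated heights (238, 218, 198). Brown measures (442,217), about 75 mm inside the board edge. Handing in.

```bash
python3 -c "
from bench import arm
print(arm.job_done())"
```

```text
the job is handed in; nothing more can be done
None
```

I handed the job in: the orange cake is on the tall stand and the white cake on the mid stand, each under a cloche; the low stand is empty and covered, and the brown cake is on the board. The last images showed everything seated and upright; the hand-in gave no verdict.

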